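# Turn the upside-down battery tray over on the closet shelf

## Robot

A 6-joint arm with a two-finger parallel gripper is mounted at the origin on the work surface. World frame = base frame: x ahead of the robot, y to its left, z up, the work surface at z = 0. Lengths are in mm, angles in degrees, forces in N, time in s.
With the tool pointing down it reaches from about 300 to 850 mm from the base axis. Payload 4.2 kg.
Tool frame: the origin (TCP) lies between the finger pads; the fingertips stand 19 mm ahead of it and the grasp point (between the pads) is the TCP; z points along the fingers, x is the direction in which the jaws open and shut, and the axes are right-handed (so a half turn about z gives the same grasp; the last joint's range is limited). The gripper opens to 91 mm and grips with 3 to 60 N. Pads are 32 mm wide; open, the fingers measure 118 mm over their backs; the gripper's body (76 mm by 178 mm) begins 60 mm behind the grasp point.
Start: joints at [62.338, 18.312, 89.639, -0, 72.044, -1.146], TCP at [256.716, 514.527, 232.976] pointing down, gripper open.
Joint ranges: [-177.97, 177.97], [-48.28, 115.42], [12.27, 149.76], [-77.06, 257.06], [2.81, 150.46], [-146.56, 146.56]. Speed limits (degrees/s): [147.25, 147.25, 180, 180, 180, 180].

## Interface

Orientations are given as [roll, pitch, yaw] about the fixed x, y, z axes, in that order (R = Rz(yaw) Ry(pitch) Rx(roll)).
In Python, from workcell import sensors, grab_frame, env gives the robot as it stands.
- The arm moves only by the tool servo_tool, never from a script. Its argument "motion" is one flat list of numbers, 7 for each row, row after row: the shift along the world's x, y, z in mm, then the turn, a rotation vector about the world's x, y, z in rad, then the opening in per cent of the stroke, from 0 (shut) to 100 (fully open). In form: [x, y, z, rx, ry, rz, grip, x, y, z, rx, ry, rz, grip, ...]. A call has 1 to 10 rows; each row shifts and turns the commanded pose from where the row before left it; what a row does not reach is not made up. A row lasts 1/12 s, in which the tool goes at most 41.7 mm and 7.16 degrees, less where a joint would pass 70% of its speed; a pose out of reach is approached as far as the arm can. A call with a gripper value outside its range is refused whole. The fingers move at their own pace and stop on an object; "newtons" is the grip in N (left out, the last holds). Time passes only in rows, so rows that do not move let the fingers close. It gives the time, the measured TCP pose, the force and the opening at its end, in the units of the state.
- sensors.state(): the state, without advancing time (a new reading comes with each control period).
- grab_frame(name): name is "scene" or "top" or "wrist"; returns a dict with "image" (400x640x3 uint8, red, green, blue), "depth" (400x640 float32, mm along the optical axis (not along the pixel's ray), 0 where there is no reading), "fx", "fy", "cx", "cy" (pixels), "extrinsics" (4x4, takes a point from camera to world coordinates); the wrist camera has in their place "T_tool_cam" (4x4, takes a point from camera to tool coordinates, whose origin is the TCP and whose axes are the tool frame's). Camera axes: x right, y up, looking along -z (the intrinsics and any distortion apply to the point x, -y, -z); pixel columns grow to the right and rows downward; lengths in mm; the calibration is good to about 2 mm. A picture is of the moment at which its call begins: read the wrist's pose just before it.
- env.job_done(): hands the job in, once; it reports no verdict.
The state is a dict: "time_s": time; "qpos": joint angles; "qvel": joint speeds; "effort": joint torques, N m; "ee_pos": TCP position; "ee_rot": TCP orientation; "force": force on the tool from outside, world axes, zero at the start; "torque": the same for the moment, N m; "gripper_width": finger opening in mm.
Only numpy, scipy, OpenCV 4.12 (cv2) and the standard library are available. Lean on these libraries where they do the work, as an engineer would, in place of code of your own. Each camera call takes 0.05 s, during which the arm holds its last target.

## Task

The bamboo battery tray lies upside down on the beech step shelf, pushed up to the raised strip along its back. Slide it out over the shelf's front edge while it is still upside down so that you can get under it, turn it over without letting it drop or flop, and leave it open side up on the shelf, pushed home square against the back strip so that the cells can go back in. Do not knock over or shift the other things.

Things in the scene. Friction and masses are not known exactly. Their poses are not given: they have to be found in the camera images.
- shelf: Fixed beech step shelf, 155 mm deep, 600 mm wide; board 20 mm thick, top 110 mm above the work surface, open below (end legs 280 mm left and right of the middle, set back 85 mm). Origin on the work surface right below the middle of the front edge (the long edge nearer the robot); x runs from front edge to back, y along the edge to the left. It may stand turned a little.
- shelf_stop (a point): Middle of the front face of the raised strip along the whole back of the shelf, at the level of the board's top: 140 mm behind the front edge. The strip stands 25 mm above the board and is 14 mm thick.
- tray: Loose flat dark-brown bamboo tray, 0.11 to 0.23 kg, 130 (its x) x 150 (its y) x 14 mm, centre of mass in the middle; too wide to grasp across. Origin at the centre of the rim plane (open side); z points from there to the plain bottom. At the start: open side down, z up, -x edge facing the shelf's front, +x edge 1 to 9 mm from the back strip. At the end z must point down.
- tray_bottom (a point): Centre of the tray's plain flat bottom (three thin dark grooves), 14 mm along +z from the tray's origin, facing up at the start. The open side has a 6 mm deep cork-lined recess with dark ribs in a flat rim, 20 mm wide on the -x and +x edges, 8 mm on the others. Matt finish that fingers grip well (friction about 1); it slides on the lacquered shelf (about 0.3) when pressed with some 12 N and dragged.
- cup: Bystander on the shelf: loose stainless steel cup, 72 mm across at the rim, 85 mm high; origin at the centre of its underside.
- bulb_a: Bystander on the shelf: loose white pear-shaped LED bulb in a cardboard carton sleeve 64 x 64 mm, 121 mm high in all; origin at the centre of its underside. Cup and bulb stand at opposite ends of the shelf, either way round.
- bulb_b: Bystander: a second bulb of the same make, on the work surface.
- remote: Bystander: loose red remote control, 150 x 45 x 18 mm, on the work surface; origin at the centre of its underside.
- cells: Bystander: small cardboard box of AA cells standing upright, 56 x 72 mm, 50 mm high, on the work surface; origin at the centre of its underside.
- torch: Bystander: loose blue torch standing on its head, 42 mm across, 125 mm high, on the work surface; origin at the centre of its underside.
There are look-alikes about, which are no part of the job. There is more than one size of the tray; the job needs the middle-sized.

How it is judged (in metres and radians):
On the way, in this order (a step that is already met when the one before it is completed fails the run):
1. the tray, still upside down and flat, sticks out at least 15 mm over the shelf's front edge (x of tray in the frame of shelf below 0.05 m and angle between tray's own z axis and vertical below 0.15 rad), for 0.2 s.
2. the tray has been turned over (angle between tray's own z axis and vertical above 2.2 rad), for 0.1 s.
At the end, for the whole second after the job is handed in: The tray lies at rest flat on the shelf, open side up (within 4 degrees), its long edge square to the back strip (within 4.5 degrees) and within 8 mm of it (angle between tray's own z axis and vertical above 3.07 rad and x of tray in the frame of shelf between 0.067 and 0.079 m and z of tray in the frame of shelf between 0.119 and 0.129 m and angle between the x axis of tray and the x axis of shelf, either way round below 0.08 rad and linear speed of tray below 0.02 m/s and angular speed of tray below 0.1 rad/s); the robot touches nothing.
It fails at once if the tray falls off the shelf (height (world z) of tray below 0.07 m).
It fails at once if the tray drops or flops over (turns faster than 10 rad/s or moves faster than 1 m/s) (angular speed of tray above 10 rad/s or linear speed of tray above 1 m/s).
It fails at once if a bystander is shifted by more than 25 mm or tipped (distance of any of cup, bulb_a, bulb_b, remote, cells, torch from where it was at the start of the episode above 0.025 m or angle between any of cup, bulb_a, bulb_b, torch's own z axis and vertical above 0.5 rad).
It also fails if it takes over 72 s, if anything falls off the work surface, if the arm or the gripper's body presses on something with over 40 N, if the wrist force passes 120 N, or if a joint passes its speed limit or range.

## Working session

There is one attempt and no reset: what is moved stays moved. The work goes in short steps, Python scripts to look and compute and a tool call to move; the robot and the scene stay as the last step left them, time stands still between calls to the robot, and variables do not carry over. Pictures are saved under pics/ and viewed, and the job is handed in when it is done.

Besides the shell and the picture viewer there is one more tool, called after "Emit:" as name(argument=value, ...) on one line, values as JSON. servo_tool: Moves the arm, as the interface text tells. Its arguments: {"type":"object","properties":{"motion":{"type":"array"},"newtons":{"type":"number"}},"required":["motion"]}

```bash
ls; mkdir -p pics
python3 - <<'E'
from workcell import sensors, grab_frame, env
import cv2, numpy as np
print(sensors.state())
for n in ["scene","top","wrist"]:
    f=grab_frame(n)
    cv2.imwrite(f"pics/{n}0.png",f["image"][...,::-1])
    np.savez(f"pics/{n}0.npz",**{k:v for k,v in f.items()})
    print(n,{k:(v if not hasattr(v,'shape') or v.size<20 else v.shape) for k,v in f.items()})
E
```

```text
pics
{'time_s': 0.0, 'qpos': array([ 6.23361783e+01,  1.83520506e+01,  8.97068110e+01, -2.64259390e-04,
        7.20447835e+01, -1.14779759e+00]), 'qvel': array([-0.06995339,  0.03043079, -0.00129935,  0.0752427 ,  0.00855874,
       -0.12621738]), 'effort': array([-8.31721136e-04, -4.12447858e+01, -2.31967986e+01,  7.27911294e-02,
        4.57378454e-02, -1.14973886e-04]), 'ee_pos': array([256.50196348, 514.08109487, 232.11341515]), 'ee_rot': array([-1.79998175e+02,  1.03629411e-01,  6.34840592e+01]), 'force': array([-0.47486347,  0.1611368 ,  0.09700023]), 'torque': array([-0.02308254, -0.01664466, -0.03390744]), 'gripper_width': 91.13942265070294}
scene {'image': (400, 640, 3), 'depth': (400, 640), 'fx': 431.5816386171387, 'fy': 431.5816386171387, 'cx': 320.973794101938, 'cy': 206.36952436683663, 'extrinsics': array([[ 5.75462668e-02, -7.43100241e-01,  6.66701177e-01,
         1.31893219e+03],
       [ 9.98339690e-01,  4.11557559e-02, -4.02997190e-02,
        -5.33489600e+01],
       [ 2.50813996e-03,  6.67913345e-01,  7.44234824e-01,
         1.10851421e+03],
       [ 0.00000000e
[... 387 characters left out ...]
2.62122441e+00],
       [ 1.67053278e-02,  6.88261190e-02,  9.97488796e-01,
         1.18813168e+03],
       [ 0.00000000e+00,  0.00000000e+00,  0.00000000e+00,
         1.00000000e+00]])}
wrist {'image': (400, 640, 3), 'depth': (400, 640), 'fx': 325.70314667093754, 'fy': 325.70314667093754, 'cx': 318.52488805627576, 'cy': 199.28610988887732, 'T_tool_cam': array([[ 9.99997989e-01,  1.77026382e-03, -9.42168359e-04,
         1.12326813e+00],
       [ 1.45759468e-03, -9.64303896e-01, -2.64794018e-01,
        -7.39404950e+01],
       [-1.37729189e-03,  2.64792113e-01, -9.64304537e-01,
        -1.51869453e+02],
       [ 0.00000000e+00,  0.00000000e+00,  0.00000000e+00,
         1.00000000e+00]])}
```

View pics/scene0.png

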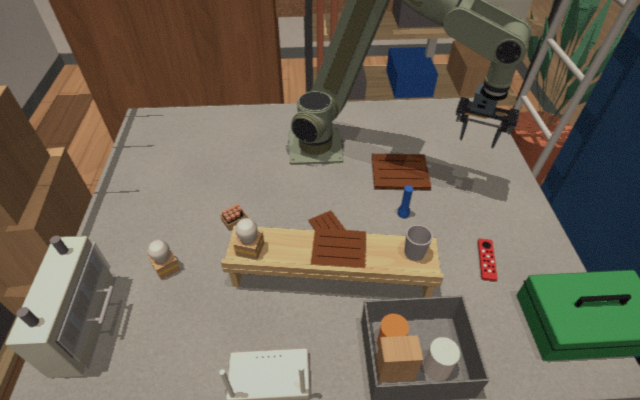

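View pics/top0.png

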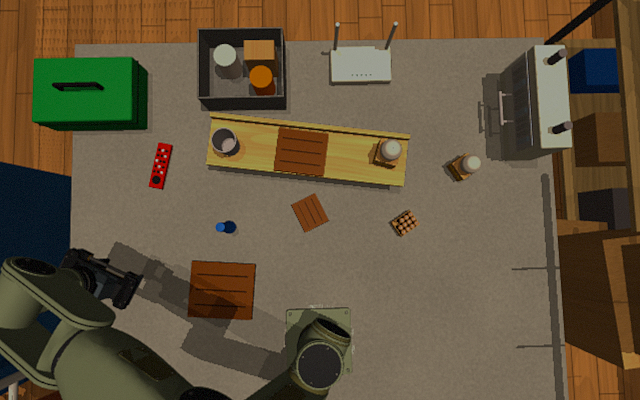

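The scene shows three brown trays. In the top view they are: small, loose on the work surface at (310,212); large, on the work surface at (222,290); and one on the shelf at (301,152). The shelf one fits (on the shelf, against the back strip). I'll measure it to confirm its size and view an enlarged crop.

```bash
cat > h.py <<'E'
import numpy as np, cv2
from workcell import sensors, grab_frame, env
from scipy.spatial.transform import Rotation as R
def cloud(f,T=None):
    d=f["depth"].astype(float);h,w=d.shape
    u,v=np.meshgrid(np.arange(w),np.arange(h))
    p=np.stack([(u-f["cx"])/f["fx"]*d,-(v-f["cy"])/f["fy"]*d,-d],-1)
    T=f["extrinsics"] if T is None else T
    P=p@T[:3,:3].T+T[:3,3]
    P[d<=0]=np.nan
    return P
def ray(f,uv,z,T=None):
    uv=np.atleast_2d(np.asarray(uv,float)); T=f["extrinsics"] if T is None else T
    d=np.stack([(uv[:,0]-f["cx"])/f["fx"],-(uv[:,1]-f["cy"])/f["fy"],-np.ones(len(uv))],-1)@T[:3,:3].T
    o=T[:3,3]; return o+d*((z-o[2])/d[:,2])[:,None]
def wristT(s,f):
    T=np.eye(4);T[:3,:3]=R.from_euler('xyz',s["ee_rot"],degrees=True).as_matrix();T[:3,3]=s["ee_pos"]
    return T@f["T_tool_cam"]
def brown(im):
    hsv=cv2.cvtColor(im,cv2.COLOR_RGB2HSV)
    return ((hsv[...,0]<14)&(hsv[...,1]>110)&(hsv[...,2]>30)&(hsv[...,2]<150)).astype(np.uint8)*255
def rect(pts):
    r=cv2.minAreaRect(pts.astype(np.float32)); return r, cv2.boxPoints(r)
E
python3 - <<'E'
from h import *
f=dict(np.load('pics/top0.npz'));im=f["image"]
cv2.imwrite('pics/crop0.png',cv2.resize(im[100:335,170:430][...,::-1],None,fx=3,fy=2.5,interpolation=cv2.INTER_CUBIC)[:590,:800])
m=cv2.morphologyEx(brown(im),cv2.MORPH_CLOSE,np.ones((5,5)))
m=cv2.morphologyEx(m,cv2.MORPH_OPEN,np.ones((3,3)))
n,l,st,c=cv2.connectedComponentsWithStats(m)
P=cloud(f)
for i in range(1,n):
    if st[i,4]<300: continue
    z=np.nanmedian(P[l==i][:,2])
    cs,_=cv2.findContours((l==i).astype(np.uint8),cv2.RETR_EXTERNAL,cv2.CHAIN_APPROX_NONE)
    pts=ray(f,max(cs,key=len)[:,0],z)
    print(c[i].round(),st[i,4],'z',round(z,1),rect(pts[:,:2]))
# shelf top
hsv=cv2.cvtColor(im,cv2.COLOR_RGB2HSV)
beech=(hsv[...,0]>12)&(hsv[...,0]<28)&(hsv[...,1]>60)
sel=np.zeros(beech.shape,bool);sel[100:200,195:420]=1
for lo,hi in((100,118),(127,145)):
    k=beech&sel&(P[...,2]>lo)&(P[...,2]<hi)
    Q=P[k];print(lo,k.sum(),np.median(Q,0),rect(Q[:,:2]),rect(Q[:,:2])[1])
E
```

```text
[81. 20.] 475 z -751.1 (((1526.009765625, 1287.604248046875), (250.08505249023438, 141.64894104003906), 2.8995683193206787), array([[1397.5447, 1352.0127],
       [1404.71  , 1210.5452],
       [1654.4749, 1223.1958],
       [1647.3096, 1364.6633]], dtype=float32))
[603.  23.] 627 z -750.0 (((1488.1031494140625, -1637.8946533203125), (143.73170471191406, 193.84512329101562), 89.169189453125), array([[ 1390.1488, -1708.3475],
       [ 1583.9735, -1711.1583],
       [ 1586.0575, -1567.4418],
       [ 1392.2328, -1564.631 ]], dtype=float32))
[22. 40.] 631 z -750.8 (((1410.3568115234375, 1605.677001953125), (305.82171630859375, 154.50222778320312), 0.3953391909599304), array([[1256.9165, 1681.8712],
       [1257.9827, 1527.3727],
       [1563.7971, 1529.4828],
       [1562.731 , 1683.9813]], dtype=float32))
[21. 79.] 334 z -750.8 (((1192.177490234375, 1602.42724609375), (138.36508178710938, 144.8068084716797), 1.7765698432922363), array([[1120.7836, 1672.6511],
       [1125.2728, 1527.9138],
       [1263.5714, 1532.2034],
       [1259.0822, 1676.9407]], dtype=float32))
[ 21. 112.] 425 z 
[... 3162 characters left out ...]
492188, 142.2172088623047), 82.44172668457031), array([[ 479.89255, -267.07645],
       [ 620.8741 , -285.78293],
       [ 699.84534,  309.38516],
       [ 558.86383,  328.09164]], dtype=float32)) [[ 479.89255 -267.07645]
 [ 620.8741  -285.78293]
 [ 699.84534  309.38516]
 [ 558.86383  328.09164]]
127 1277 [656.34076484  14.10117973 134.73762963] (((597.8764038085938, 19.40606689453125), (597.5872192382812, 152.45074462890625), 82.42743682861328), array([[ 482.94025, -266.7366 ],
       [ 634.06146, -286.8268 ],
       [ 712.81256,  305.54874],
       [ 561.69135,  325.63895]], dtype=float32)) [[ 482.94025 -266.7366 ]
 [ 634.06146 -286.8268 ]
 [ 712.81256  305.54874]
 [ 561.69135  325.63895]]
```

View pics/crop0.png

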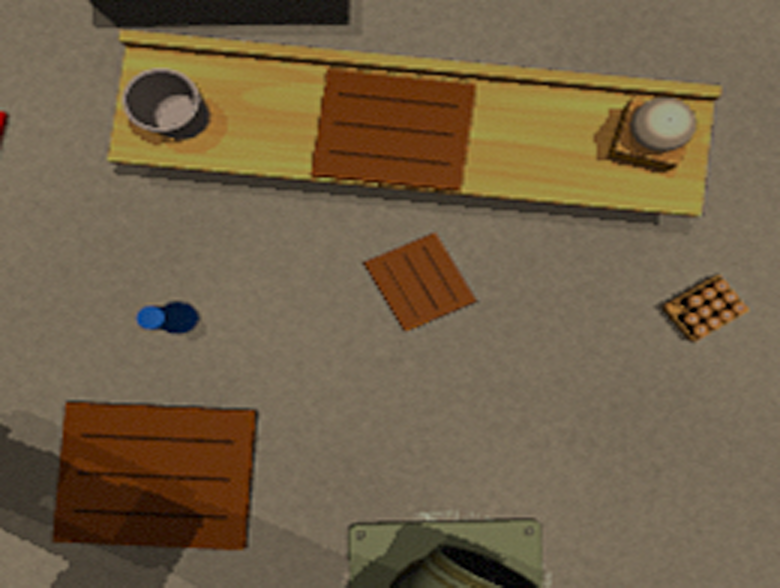

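The shelf tray measures about 149 mm by 130 mm (the apparent 139 mm includes its front face and the gap shadow). The others are about 101x88 and 203x176, so the shelf tray at (301,152) is the middle-sized one. The crop shows three grooves running along y and the bottom facing up. The shelf origin is at about (519,30.5), yaw about -7.6°. Next I move above the tray and close the fingers on the way.

Emit:
servo_tool(motion=[22,-30,0,0,0,-0.078,0,22,-30,0,0,0,-0.078,0,22,-30,0,0,0,-0.078,0,22,-30,0,0,0,-0.078,0,22,-30,0,0,0,-0.078,0,22,-30,0,0,0,-0.078,0,22,-30,0,0,0,-0.078,0,22,-30,0,0,0,-0.078,0], newtons=30)

```text
time_s: 0.82
ee_pos: [433.3, 272.8, 232.9]
ee_rot: [-180.0, 0.0, 27.5]
force: [0.3, 1.0, 1.9]
gripper_width: 40.5
```

```bash
cat > st.py <<'E'
from workcell import sensors
import json,numpy as np
s=sensors.state()
json.dump({k:np.asarray(v).tolist() for k,v in s.items()},open('log.jsonl','a'));open('log.jsonl','a').write('\n')
for k in('time_s','qpos','ee_pos','ee_rot','force','gripper_width'):print(k,np.round(s[k],2))
E
python3 st.py
python3 - <<'E'
from h import *
f=dict(np.load('pics/top0.npz'));P=cloud(f)
S=np.array([519.4,30.5]);xs=np.array([.9913,-.1317]);ys=np.array([.1317,.9913])
for n,(u0,u1,v0,v1,zl) in dict(cup=(205,245,125,160,130),bulb=(370,405,135,170,150),torch=(213,240,215,238,15),cells=(385,425,205,240,15)).items():
    Q=P[v0:v1,u0:u1].reshape(-1,3);Q=Q[Q[:,2]>zl]
    print(n,Q.min(0).round(),Q.max(0).round(),'shelf y',((Q[:,:2]-S)@ys).min().round(),((Q[:,:2]-S)@ys).max().round())
E
```

```text
time_s 0.82
qpos [30.91 12.65 97.64  0.   69.72  3.39]
ee_pos [433.32 272.84 232.85]
ee_rot [-1.800e+02  1.000e-02  2.751e+01]
force [0.26 1.03 1.88]
gripper_width 40.48
cup [576. 217. 130.] [646. 287. 201.] shelf y 196.0 267.0
bulb [ 534. -250.  150.] [ 611. -173.  233.] shelf y -269.0 -197.0
torch [352. 260.  16.] [391. 294. 131.] shelf y 208.0 242.0
cells [ 329. -330.   15.] [ 410. -244.   57.] shelf y -378.0 -292.0
```

Emit:
servo_tool(motion=[22,-29,-5,0,0,-0.078,0,22,-29,-5,0,0,-0.078,0,22,-29,-5,0,0,-0.078,0,23,-29,-5,0,0,-0.078,0,23,-30,-5,0,0,-0.078,0,23,-30,-5,0,0,-0.078,0,23,-30,-15,0,0,-0.078,0,23,-30,-15,0,0,-0.066,0])

```text
time_s: 1.48
ee_pos: [614.9, 36.8, 172.8]
ee_rot: [-180.0, -0.1, -7.6]
force: [0.2, 0.5, 0.5]
gripper_width: 0.5
```

```bash
python3 st.py
```

```text
time_s 1.48
qpos [2.360e+00 2.430e+01 8.933e+01 1.000e-02 6.630e+01 9.910e+00]
ee_pos [614.9   36.84 172.84]
ee_rot [-1.7998e+02 -8.0000e-02 -7.5600e+00]
force [0.21 0.49 0.5 ]
gripper_width 0.49
```

Emit:
servo_tool(motion=[0,0,-14,0,0,0,0,0,0,-10,0,0,0,0,0,0,-4,0,0,0,0,0,0,-2,0,0,0,0,0,0,0,0,0,0,0])

```text
time_s: 1.9
ee_pos: [613.0, 39.2, 143.5]
ee_rot: [180.0, 0.0, -7.2]
force: [0.5, -0.0, -0.4]
gripper_width: 0.3
```

```bash
python3 st.py
python3 - <<'E'
import json,numpy as np
L=[json.loads(l) for l in open('log.jsonl')]
L.append(dict(qpos=[62.336,18.352,89.707,0,72.045,-1.148],ee_pos=[256.502,514.081,232.113]))
A=[];b=[]
for s in L:
    q=np.radians(s['qpos']);p=s['ee_pos']
    r=p[0]*np.cos(q[0])+p[1]*np.sin(q[0]); l=-p[0]*np.sin(q[0])+p[1]*np.cos(q[0])
    a=q[1];c=q[1]+q[2]
    print(r.round(1),l.round(2),p[2])
    A.append([1,0,np.sin(a),np.sin(c),np.cos(c)]);b.append(r)
    A.append([0,1,np.cos(a),np.cos(c),-np.sin(c)]);b.append(p[2])
x=np.linalg.lstsq(np.array(A),b,rcond=None);print(x)
E
```

```text
time_s 1.9
qpos [ 2.590e+00  2.557e+01  9.178e+01 -2.000e-02  6.266e+01  9.850e+00]
ee_pos [612.98  39.19 143.52]
ee_rot [ 1.7998e+02  1.0000e-02 -7.2500e+00]
force [ 0.5  -0.02 -0.42]
gripper_width 0.31
511.9 11.51 232.850368606473
615.9 11.53 172.83987524790712
614.1 11.4 143.52460427405325
574.4 11.5 232.113
(array([-1.70754397e-01, -1.79597356e+02,  5.91441255e+02,  4.15850166e+02,
        2.18046048e+01]), array([0.34686276]), np.int32(5), array([3.46117926, 2.82710031, 0.12706447, 0.08662479, 0.06397475]))
```

Emit:
servo_tool(motion=[0,0,-1,0,0,0,0,0,0,-1,0,0,0,0,0,0,0,0,0,0,0])

```text
time_s: 2.15
ee_pos: [613.3, 39.5, 143.3]
ee_rot: [-180.0, -0.1, -7.2]
force: [-3.7, -1.3, 9.5]
gripper_width: 0.3
```

Emit:
servo_tool(motion=[0,0,-1,0,0,0,0,-2,0.3,-0.5,0,0,0,0,-4,0.5,0,0,0,0,0,-6,0.8,0,0,0,0,0,-6,0.8,0,0,0,0,0,-6,0.8,0,0,0,0,0])

```text
time_s: 2.65
ee_pos: [594.0, 42.8, 143.3]
ee_rot: [-179.9, -0.8, -7.2]
force: [5.6, -0.8, 7.8]
gripper_width: 0.7
```

```bash
python3 st.py
cat > snap.py <<'E'
import sys
from h import *
for n in sys.argv[2:]:
    s=sensors.state();f=grab_frame(n)
    if n=='wrist': f=dict(f);f['extrinsics']=wristT(s,f)
    cv2.imwrite(f"pics/{n}{sys.argv[1]}.png",f["image"][...,::-1]);np.savez(f"pics/{n}{sys.argv[1]}.npz",**f)
E
python3 snap.py 1 top scene
```

```text
time_s 2.65
qpos [ 3.030e+00  2.365e+01  9.506e+01 -2.000e-02  6.050e+01  1.027e+01]
ee_pos [594.    42.8  143.33]
ee_rot [-179.88   -0.78   -7.23]
force [ 5.64 -0.77  7.79]
gripper_width 0.73
```

View pics/top1.png

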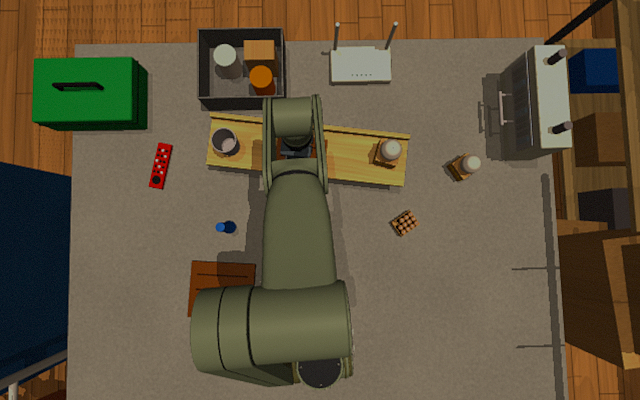

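The arm hides the tray from the top camera, so I check the scene view.

```bash
python3 -c "
import cv2;a=cv2.imread('pics/scene1.png');cv2.imwrite('pics/scene1c.png',cv2.resize(a[180:310,200:460],None,fx=3,fy=3,interpolation=2))"
```

```text
(no output)
```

View pics/scene1c.png

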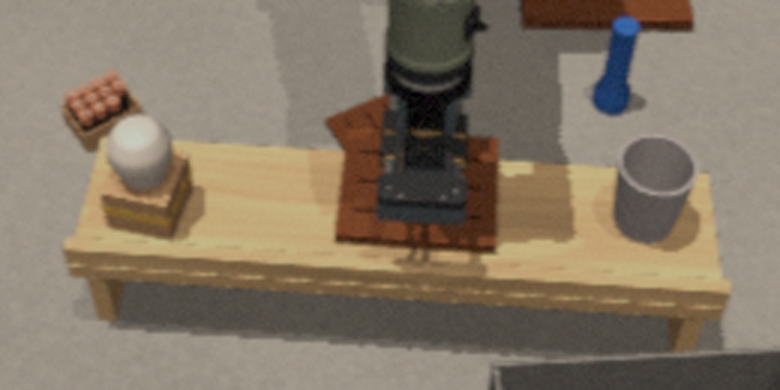

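The tray follows the finger: a beech gap has opened behind its back edge in the crop (around y=245). I keep dragging.

Emit:
servo_tool(motion=[-3,0.4,-0.6,0,0,0,0,-5,0.7,0,0,0,0,0,-6,0.8,0,0,0,0,0,-6,0.8,0,0,0,0,0,-6,0.8,0,0,0,0,0,-4,0.5,0,0,0,0,0,0,0,0,0,0,0,0])

```text
time_s: 3.33
ee_pos: [564.0, 46.9, 143.3]
ee_rot: [-179.9, -0.8, -7.2]
force: [4.2, -0.2, 11.8]
gripper_width: 0.6
```

```bash
python3 st.py; python3 snap.py 2 scene
python3 - <<'E'
from h import *
f=dict(np.load('pics/scene2.npz'));P=cloud(f);im=f['image']
m=(brown(im)>0)&(P[...,2]>112)&(P[...,2]<132);m[:180]=0;m[310:]=0;m[:,:290]=0;m[:,:200]=0;m[:,400:]=0
S=np.array([519.4,30.5]);M=np.array([[.9913,-.1317],[.1317,.9913]])
Q=(P[m][:,:2]-S)@M.T;print(m.sum(),P[m].mean(0),Q.min(0),Q.max(0));r,b=rect(Q);print(r,b)
cv2.imwrite('pics/scene2c.png',cv2.resize(im[180:310,200:460][...,::-1],None,fx=3,fy=3,interpolation=2))
E
```

```text
time_s 3.33
qpos [ 3.600e+00  2.119e+01  9.911e+01 -2.000e-02  5.886e+01  1.083e+01]
ee_pos [564.02  46.94 143.26]
ee_rot [-179.86   -0.82   -7.22]
force [ 4.21 -0.23 11.84]
gripper_width 0.63
1034 [560.24190911  44.22685329 122.39101489] [-43.71826435 -54.49906639] [90.34298628 94.34995098]
((23.381553649902344, 19.94921875), (134.08460998535156, 148.7954864501953), 0.06976266205310822) [[-43.75129   94.26528 ]
 [-43.57012  -54.5301  ]
 [ 90.5144   -54.366844]
 [ 90.33323   94.42854 ]]
```

View pics/scene2c.png

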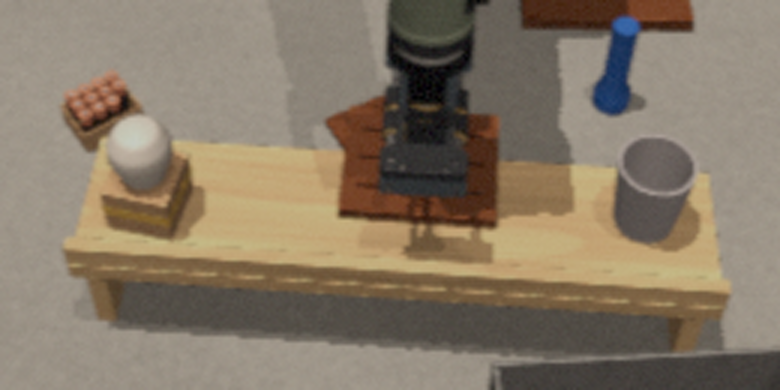

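Tray front is now at about -43 mm (overhang ~43, centre ~22), square. I lift off, back away and start tilting, which also identifies the arm's kinematics.

Emit:
servo_tool(motion=[0,0,20,0,0,0,0,0,0,30,0,0,0,0,-10,0,30,-0.015,-0.11,0,0,-20,0,20,-0.015,-0.11,0,0,-20,0,10,-0.015,-0.11,0,0,-20,0,0,-0.015,-0.11,0,0,-20,0,0,-0.015,-0.11,0,0,-20,0,0,-0.015,-0.11,0,0])

```text
time_s: 4.05
ee_pos: [450.7, 45.4, 249.2]
ee_rot: [179.6, -37.3, -7.3]
force: [-1.3, -0.7, 0.3]
gripper_width: 0.2
```

```bash
python3 st.py
cat > kin.py <<'E'
import json,numpy as np
from scipy.spatial.transform import Rotation as R
L=[json.loads(l) for l in open('log.jsonl')]
L.append(dict(qpos=[62.336,18.352,89.707,0,72.045,-1.148],ee_pos=[256.502,514.081,232.113],ee_rot=[-180,0.1,63.484]))
def fit():
    A=[];b=[]
    for s in L:
        q=np.radians(s['qpos']);p=s['ee_pos']
        zt=R.from_euler('xyz',s['ee_rot'],degrees=True).as_matrix()[:,2]
        a=q[1];c=q[1]+q[2];cr,sr=np.cos(q[0]),np.sin(q[0])
        # params: a1,d1,L2,L3,o3,d,lat
        for v,k in((np.array([cr,sr,0]),[1,0,np.sin(a),np.sin(c),np.cos(c)]),(np.array([0,0,1.]),[0,1,np.cos(a),np.cos(c),-np.sin(c)]),(np.array([-sr,cr,0]),[0,0,0,0,0])):
            A.append(k+[zt@v,1.0 if k==[0]*5 else 0.]);b.append(np.dot(p,v))
    x,res,rk,sv=np.linalg.lstsq(np.array(A),b,rcond=None);return x,np.array(A)@x-b,sv
if __name__=='__main__':
    x,r,sv=fit();print(x.round(1),abs(r).max().round(2),sv.round(2))
E
python3 kin.py
```

```text
time_s 4.05
qpos [ 12.95  -7.94 127.13 -27.24  28.06  40.77]
ee_pos [450.68  45.43 249.22]
ee_rot [179.63 -37.3   -7.26]
force [-1.27 -0.7   0.31]
gripper_width 0.22
[ -0.  140.2 591.8 417.   25.1 316.7  11.5] 0.01 [5.21 3.8  2.65 0.56 0.25 0.14 0.12]
```

```bash
cat > ik.py <<'E'
import numpy as np
from scipy.spatial.transform import Rotation as R
D1,L2,L3,O3,D,LAT=140.2,591.8,417.0,25.1,316.7,11.5
LIM=np.array([[-177.97,177.97],[-48.28,115.42],[12.27,149.76],[-77.06,257.06],[2.81,150.46],[-146.56,146.56]])
ry=lambda a:R.from_euler('y',a,degrees=True).as_matrix()
rz=lambda a:R.from_euler('z',a,degrees=True).as_matrix()
rx=lambda a:R.from_euler('x',a,degrees=True).as_matrix()
def fk(q):
    M=rz(q[0])@ry(q[1]+q[2])@rz(q[3])@ry(q[4])@rz(q[5]+180)
    a=np.radians(q[1]);c=np.radians(q[1]+q[2])
    w=rz(q[0])@np.array([L2*np.sin(a)+L3*np.sin(c)+O3*np.cos(c),LAT,D1+L2*np.cos(a)+L3*np.cos(c)-O3*np.sin(c)])
    return M,w+D*M[:,2]
def iks(M,p):
    w=p-D*M[:,2];rr=w[0]**2+w[1]**2-LAT**2
    if rr<0:return []
    out=[];r=np.sqrt(rr);j1=np.degrees(np.arctan2(w[1],w[0])-np.arctan2(LAT,r))
    z=w[2]-D1;d2=r*r+z*z;F=np.hypot(L3,O3);k=(d2-L2*L2-F*F)/(2*L2*F)
    if abs(k)>1:return []
    t3=np.arccos(k);al=np.arctan2(r,z);j2=al-np.arctan2(F*np.sin(t3),L2+F*np.cos(t3))
    j3=np.degrees(t3)-np.degrees(np.arctan2(O3,L3));j2=np.degrees(j2)
    W=(rz(j1)@ry(j2+j3)).T@M
    j5=np.degrees(np.arccos(np.clip(W[2,2],-1,1)))
    j4=np.degrees(np.arctan2(W[1,2],W[0,2]));j6=np.degrees(np.arctan2(W[2,1],-W[2,0]))-180
    j6=(j6+180)%360-180
    for a in(j4-360,j4,j4+360):
        for b in (j6-360,j6,j6+360):
            out.append(np.array([j1,j2,j3,a,j5,b]))
    return out
def ok(q,m=1.5): return np.all(q>LIM[:,0]+m*np.array([1,1,1,1,1,.5])) and np.all(q<LIM[:,1]-m*np.array([1,1,1,1,1,.5]))
SH=np.array([519.4,30.5,0]);YAW=-7.56
def tray_pose(x,y,z,tilt=(0,0),flip=False,dyaw=0):
    M=rz(YAW+dyaw)@R.from_rotvec([np.radians(tilt[0]),np.radians(tilt[1]),0]).as_matrix()@(rx(180) if flip else np.eye(3))
    return M,SH+rz(YAW)@np.array([x,y,z])
E
python3 - <<'E'
from ik import *
import json
for l in open('log.jsonl'):
    s=json.loads(l);M,p=fk(s['qpos'])
    e=R.from_matrix(M.T@R.from_euler('xyz',s['ee_rot'],degrees=True).as_matrix()).magnitude()
    print(p-s['ee_pos'],e)
M,p=fk(s['qpos']);print(s['qpos'],iks(M,p)[4])
# tool in tray frame (tray origin rim plane, z up to bottom at start). grasp mid-thickness z=+7
best=[]
for eps in range(-75,80,5):
  for yo in (-50,-30,-10,10,30,50):
    for ins in (15,):
      t=rz(eps)@np.array([1,0,0]); up=np.array([0,0,1.])
      for sx in (1,-1):
        Xr=np.stack([sx*up,np.cross(t,sx*up),t],1);Xp=np.array([-65+ins,yo,7.])
        Mg,pg=tray_pose(20,20,110)
        g=[q for q in iks(Mg@Xr,pg+Mg@Xp) if ok(q)]
        if not g: continue
        for yp in (-90,-60,-30,0,30,60,90):
          bb=None
          for ta in range(-30,31,5):
            for tb in range(-30,31,5):
              n=np.hypot(ta,tb)
              if bb is not None and n>=bb[0]: continue
              Mp,pp=tray_pose(20,yp,130,(ta,tb),True)
              h=[q for q in iks(Mp@Xr,pp+Mp@Xp) if ok(q)]
              if h: bb=(n,eps,yo,ins,sx,yp,ta,tb,g[0].round(),h[0].round())
          if bb: best.append(bb)
best.sort(key=lambda b:b[0])
for b in best[:25]: print(*b)
E
```

```text
[ 0.02974254  0.0178081  -0.04420355] 7.56262394455028e-16
[ 0.04008764  0.00165299 -0.04637909] 8.210073702542535e-16
[ 0.04588865  0.00206733 -0.0491791 ] 6.9651350122827005e-16
[ 0.04849541  0.00254994 -0.05029041] 6.422141796970095e-16
[ 0.05091267  0.00319454 -0.05166128] 2.130415761226079e-16
[ 0.07033456  0.00777162 -0.04291892] 5.950363051340378e-16
[12.945246052362332, -7.942750571083085, 127.12563823046511, -27.242356758427857, 28.059407717853453, 40.772084817194845] [ 12.94524605  -7.94275057 127.12563823 -27.24235676  28.05940772
  40.77208482]
10.0 65 -50 15 -1 90 0 10 [-41.  48. 133.  81.  90.  -1.] [ 48.  49. 101. -61. 101. 145.]
10.0 70 -50 15 -1 90 0 10 [-41.  48. 129.  77.  91.   3.] [ 47.  50.  98. -58. 104. 144.]
10.0 70 -30 15 -1 90 0 10 [-38.  48. 130.  79.  90.   1.] [ 45.  50. 100. -59. 103. 145.]
10.0 75 -50 15 -1 60 0 10 [-40.  48. 125.  73.  92.   6.] [ 44.  51.  98. -57. 106. 145.]
10.0 75 -50 15 -1 90 0 10 [-40.  48. 125.  73.  92.   6.] [ 45.  52.  95. -56. 108. 143.]
10.0 75 -30 15 -1 90 0 10 [-38.  48. 127.  75.  91.   5.] [ 44.  51.  97. -56. 106. 144
[... 1087 characters left out ...]
0 0 15 [-39.  52. 146.  98.  93. -17.] [ 50.  42. 114. -70.  88. 146.]
15.0 55 -50 15 -1 60 0 15 [-42.  50. 140.  91.  90. -10.] [ 48.  43. 112. -67.  91. 144.]
15.0 55 -50 15 -1 90 0 15 [-42.  50. 140.  91.  90. -10.] [ 50.  44. 108. -65.  93. 142.]
15.0 55 -30 15 -1 90 0 15 [-39.  50. 142.  93.  91. -12.] [ 49.  44. 111. -66.  92. 144.]
15.0 55 -10 15 -1 90 0 15 [-36.  51. 143.  96.  91. -13.] [ 48.  43. 113. -67.  91. 145.]
15.0 60 -50 15 -1 30 0 15 [-42.  49. 136.  86.  90.  -5.] [ 45.  44. 112. -65.  93. 145.]
15.0 60 -50 15 -1 60 0 15 [-42.  49. 136.  86.  90.  -5.] [ 47.  45. 108. -64.  95. 143.]
15.0 60 -50 15 -1 90 0 15 [-42.  49. 136.  86.  90.  -5.] [ 49.  46. 105. -63.  96. 141.]
```

The kinematic model matches the readings exactly. Now I re-measure the tray and plan the grasp and placing poses, keeping clear of the torch and the cells.

```bash
python3 snap.py 3 scene wrist
python3 - <<'E'
from h import *
S=np.array([519.4,30.5]);M=np.array([[.9913,-.1317],[.1317,.9913]])
for n in('scene','wrist'):
    f=dict(np.load(f'pics/{n}3.npz'));P=cloud(f);im=f['image']
    m=(brown(im)>0)&(P[...,2]>120)&(P[...,2]<129)
    c=(P[...,0]>400)&(P[...,0]<680)&(P[...,1]>-90)&(P[...,1]<160);m&=c
    Q=(P[m][:,:2]-S)@M.T
    if len(Q)>50:
        print(n,m.sum(),P[m].mean(0),np.percentile(Q,[0,1,99,100],axis=0).round(1).tolist());r,b=rect(Q);print(r)
cv2.imwrite('pics/both3.png',np.hstack([cv2.resize(np.load(f'pics/{n}3.npz')['image'][...,::-1],(400,250)) for n in('scene','wrist')]))
E
```

```text
scene 1632 [546.73292357  48.25751462 122.91451543] [[-45.1, -54.7], [-41.1, -51.7], [86.8, 91.8], [90.0, 94.4]]
((22.30731201171875, 19.680137634277344), (149.28582763671875, 134.46388244628906), 89.597412109375)
wrist 15875 [535.25389215  61.21364574 124.22477604] [[-45.9, -53.6], [-44.6, -46.7], [81.7, 94.1], [84.9, 96.1]]
((19.31244659423828, 21.121063232421875), (148.37103271484375, 129.94644165039062), 89.27306365966797)
```

View pics/both3.png

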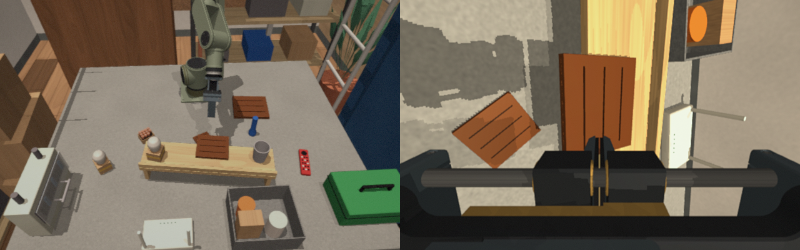

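```bash
cat > search.py <<'E'
from ik import *
def segdist(p,q,c,zt):  # clearance of segment (below height zt+..) to vertical axis c, sampled
    best=1e9
    for s in np.linspace(0,1,12):
        x=p+(q-p)*s
        dz=max(0,x[2]-zt);best=min(best,np.hypot(np.hypot(*(x[:2]-c)),dz))
    return best
OB=[((372,277),21,128),((370,-287),50,55),((612,251),38,200),((572,-212),45,235)]
def clear(M,p):
    w=p-D*M[:,2]
    c=1e9
    b0=p-75*M[:,2]; cam=p-152*M[:,2]-85*M[:,1]
    for (o,r,zt) in OB:
        o=np.array(o)
        c=min(c,segdist(w,p-180*M[:,2],o,zt)-r-55,segdist(b0-0*M[:,1],p-180*M[:,2],o,zt)-r-40,segdist(cam,cam,o,zt)-r-25)
        # body corners along jaw dir
        for s in(-80,80):
            c=min(c,segdist(b0+s*M[:,0],p-180*M[:,2]+s*M[:,0],o,zt)-r-38)
    return c
if __name__=='__main__':
    best=[]
    for eps in list(range(-80,-24,5))+list(range(25,81,5)):
      e=np.radians(eps);tx=-3-19*abs(np.cos(e))-16*abs(np.sin(e));ins=tx+44
      for yo in (-50,-35,-20,-5,10,25,40,50):
        for sx in (1,-1):
            t=rz(eps)@np.array([1,0,0]); up=np.array([0,0,1.])
            Xr=np.stack([sx*up,np.cross(t,sx*up),t],1);Xp=np.array([-65+ins,yo,7.])
            Mg,pg=tray_pose(21,20,110)
            g=[q for q in iks(Mg@Xr,pg+Mg@Xp) if ok(q)]
            if not g: continue
            cg=clear(Mg@Xr,pg+Mg@Xp)
            if cg<8: continue
            for yp in range(-105,106,15):
              bb=None
              for ta in (-10,-5,0,5,10):
                for tb in range(0,31,3):
                  n=np.hypot(ta,tb)
                  if bb is not None and n>=bb[0]: continue
                  zc=110+14*np.cos(np.radians(tb))+65*np.sin(np.radians(tb))+75*abs(np.sin(np.radians(ta)))
                  Mp,pp=tray_pose(21,yp,zc+4,(ta,tb),True)
                  h=[q for q in iks(Mp@Xr,pp+Mp@Xp) if ok(q)]
                  if h:
                    cp=clear(Mp@Xr,pp+Mp@Xp)
                    if cp>8: bb=(n,eps,yo,round(ins),sx,yp,ta,tb,cg.round(),cp.round(),g[0].round(),h[0].round())
              if bb: best.append(bb)
    best.sort(key=lambda b:b[0])
    print(len(best))
    for b in best[:15]: print(*b)
    print()
    for b in [b for b in best if min(b[8],b[9])>22][:15]: print(*b)
E
python3 search.py
```

```text
599
12.0 55 -50 17 -1 105 0 12 21.0 12.0 [-42.  50. 140.  91.  90.  -9.] [ 51.  45. 106. -66.  95. 144.]
12.0 60 -20 18 -1 105 0 12 12.0 10.0 [-38.  49. 138.  90.  90.  -7.] [ 48.  45. 106. -64.  97. 144.]
13.0 55 -50 17 -1 90 5 12 21.0 8.0 [-42.  50. 140.  91.  90.  -9.] [ 49.  41. 108. -65.  92. 144.]
13.0 55 -35 17 -1 105 5 12 29.0 8.0 [-40.  50. 141.  93.  91. -11.] [ 49.  41. 108. -65.  92. 145.]
13.0 65 25 18 -1 105 5 12 18.0 8.0 [-31.  49. 137.  91.  90.  -6.] [ 44.  43. 108. -62.  94. 145.]
13.0 80 50 22 -1 30 5 12 10.0 28.0 [-27.  48. 126.  80.  91.   5.] [ 33.  44. 108. -59.  98. 145.]
13.0 80 50 22 -1 45 5 12 10.0 13.0 [-27.  48. 126.  80.  91.   5.] [ 34.  45. 107. -58.  99. 145.]
15.0 70 40 19 -1 45 0 15 13.0 9.0 [-29.  48. 134.  88.  90.  -2.] [ 38.  44. 113. -64.  95. 144.]
15.0 70 40 19 -1 60 0 15 13.0 9.0 [-29.  48. 134.  88.  90.  -2.] [ 39.  44. 111. -63.  96. 144.]
15.0 70 50 19 -1 60 0 15 21.0 10.0 [-28.  48. 134.  90.  90.  -3.] [ 38.  44. 112. -64.  96. 144.]
15.0 75 50 21 -1 15 0 15 11.0 18.0 [-28.  48. 130.  85.  90.   2.] [ 33.  44. 113. -64.  96. 145.]
15.0
[... 1544 characters left out ...]
5 -10 15 31.0 41.0 [ 35.  51. 106. -60. 102. -19.] [ -34.   36.  121.   69.   85. -145.]
18.027756377319946 -80 -20 22 -1 0 -10 15 31.0 43.0 [ 35.  51. 106. -60. 102. -19.] [ -32.   36.  122.   71.   84. -145.]
18.027756377319946 -80 -20 22 -1 15 -10 15 31.0 46.0 [ 35.  51. 106. -60. 102. -19.] [ -30.   35.  123.   72.   84. -146.]
18.027756377319946 -80 -5 22 -1 -30 -10 15 28.0 36.0 [ 36.  51. 105. -59. 103. -20.] [ -37.   36.  119.   66.   87. -144.]
18.027756377319946 -80 -5 22 -1 -15 -10 15 28.0 39.0 [ 36.  51. 105. -59. 103. -20.] [ -35.   36.  120.   68.   86. -144.]
18.027756377319946 -80 -5 22 -1 0 -10 15 28.0 41.0 [ 36.  51. 105. -59. 103. -20.] [ -34.   36.  121.   69.   85. -144.]
```

```bash
cat > search2.py <<'E'
from search import *
import itertools
gx,gy=np.meshgrid(np.linspace(-65,65,27),np.linspace(-75,75,31));TR=np.stack([gx.ravel(),gy.ravel(),0*gx.ravel()+7],1)
def box(x,y,z,n=7):
    return np.array(list(itertools.product(np.linspace(*x,n),np.linspace(*y,n),np.linspace(*z,n))))
BODY=box((-89,89),(-38,38),(-180,-60));CAM=box((-35,35),(-100,-60),(-180,-140),4);WR=box((-50,50),(-50,50),(-370,-180),5)
def shelf_clear(M,p,w):
    F=box((-w/2-13.5,w/2+13.5),(-16,16),(-60,19),7);F=F[abs(F[:,0])>=w/2-1e-6]
    Q=np.vstack([F,BODY,CAM,WR])@M.T+p
    S=(Q-SH)@rz(YAW)
    # distance to shelf boxes
    def bd(lo,hi): 
        d=np.maximum(np.maximum(lo-S,S-hi),0);return np.linalg.norm(d,axis=1).min()
    return min(bd(np.array([0,-300,90]),np.array([155,300,110])),bd(np.array([140,-300,110]),np.array([155,300,135])),S[:,2].min())
def tray_ok(Xr,Xp):
    T=(TR-Xp)@Xr
    return not np.any((T[:,2]<-55)&(abs(T[:,1])<42))
if __name__=='__main__':
    best=[]
    for eps in list(range(-80,-24,5))+list(range(25,81,5)):
      e=np.radians(eps);tx=-3-19*abs(np.cos(e))-16*abs(np.sin(e));ins=tx+45
      for yo in (-60,-45,-30,-15,0,15,30,45,60):
        for sx in (1,-1):
            t=rz(eps)@np.array([1,0,0]); up=np.array([0,0,1.])
            Xr=np.stack([sx*up,np.cross(t,sx*up),t],1);Xp=np.array([-65+ins,yo,7.])
            if not tray_ok(Xr,Xp): continue
            Mg,pg=tray_pose(20,20,110)
            g=[q for q in iks(Mg@Xr,pg+Mg@Xp) if ok(q)]
            if not g: continue
            cg=min(clear(Mg@Xr,pg+Mg@Xp),15+shelf_clear(Mg@Xr,pg+Mg@Xp,80))
            if cg<15: continue
            for yp in range(-105,106,15):
              bb=None
              for ta in (-10,-5,0,5,10):
                for tb in range(-9,31,3):
                  n=np.hypot(ta,tb)
                  if bb is not None and n>=bb[0]: continue
                  zc=110+14*np.cos(np.radians(tb))+65*abs(np.sin(np.radians(tb)))+75*abs(np.sin(np.radians(ta)))
                  Mp,pp=tray_pose(20,yp,zc+4,(ta,tb),True)
                  h=[q for q in iks(Mp@Xr,pp+Mp@Xp) if ok(q)]
                  if h:
                    cp=min(clear(Mp@Xr,pp+Mp@Xp),15+shelf_clear(Mp@Xr,pp+Mp@Xp,14))
                    if cp>15: bb=(n,eps,yo,round(ins),sx,yp,ta,tb,cg.round(),cp.round(),g[0].round(),h[0].round())
              if bb: best.append(bb)
    best.sort(key=lambda b:b[0])
    print(len(best))
    for b in best[:40]: print(*b)
E
python3 search2.py
```

```text
146
12.0 55 -60 18 -1 105 0 12 16.0 18.0 [-43.  49. 139.  90.  90.  -8.] [ 51.  45. 105. -66.  96. 143.]
15.620499351813308 50 -60 18 -1 105 10 12 38.0 15.0 [-43.  51. 143.  95.  91. -13.] [ 51.  38. 108. -66.  88. 145.]
15.620499351813308 55 -60 18 -1 90 10 12 16.0 18.0 [-43.  49. 139.  90.  90.  -8.] [ 49.  38. 106. -63.  90. 143.]
15.620499351813308 55 -45 18 -1 105 10 12 24.0 18.0 [-41.  50. 140.  92.  90. -10.] [ 49.  39. 106. -63.  90. 144.]
15.811388300841896 -80 30 23 -1 -30 -5 15 15.0 21.0 [ 38.  52. 101. -57. 105. -22.] [ -41.   40.  118.   65.   92. -146.]
18.027756377319946 -80 30 23 -1 -45 -10 15 15.0 22.0 [ 38.  52. 101. -57. 105. -22.] [ -41.   37.  116.   62.   90. -142.]
18.027756377319946 -80 30 23 -1 -15 -10 15 15.0 26.0 [ 38.  52. 101. -57. 105. -22.] [ -38.   36.  118.   65.   88. -143.]
18.027756377319946 -80 30 23 -1 0 -10 15 15.0 26.0 [ 38.  52. 101. -57. 105. -22.] [ -37.   36.  119.   66.   88. -143.]
18.027756377319946 -80 30 23 -1 15 -10 15 15.0 26.0 [ 38.  52. 101. -57. 105. -22.] [ -36.   35.  120.   67.   87. -143.]
18.027756377319946 -80 30 23 -1 30 -1
[... 2869 characters left out ...]
.259406699226016 -80 30 23 -1 -75 -10 21 15.0 17.0 [ 38.  52. 101. -57. 105. -22.] [ -44.   36.  112.   59.   93. -133.]
23.259406699226016 45 -60 17 -1 -45 10 21 42.0 33.0 [-42.  52. 147. 100.  93. -19.] [ 40.  25. 126. -75.  73. 141.]
23.259406699226016 45 -60 17 -1 -30 10 21 42.0 20.0 [-42.  52. 147. 100.  93. -19.] [ 41.  25. 124. -74.  74. 140.]
23.259406699226016 45 -45 17 -1 -30 10 21 42.0 31.0 [-40.  53. 148. 102.  94. -20.] [ 40.  25. 126. -76.  73. 141.]
23.259406699226016 45 -45 17 -1 -15 10 21 42.0 19.0 [-40.  53. 148. 102.  94. -20.] [ 41.  26. 124. -74.  74. 141.]
23.259406699226016 50 -60 18 -1 -90 10 21 38.0 62.0 [-43.  51. 143.  95.  91. -13.] [ 36.  25. 127. -75.  74. 140.]
```

```bash
cat > plan.py <<'E'
from search2 import *
import json
EPS,YO,INS=55,-40,18
def X(sx=-1):
    t=rz(EPS)@np.array([1,0,0]); up=np.array([0,0,1.])
    return np.stack([sx*up,np.cross(t,sx*up),t],1),np.array([-65+INS,YO,7.])
def near(q0,M,p):
    c=iks(M,p)
    if not c: return None
    return min(c,key=lambda q:np.abs(q-q0).sum())
def path(q0,M0,p0,M1,p1,n,verbose=True):
    rv=R.from_matrix(M1@M0.T).as_rotvec();q=np.array(q0);mn=1e9;bad=[];cl=1e9;mj5=1e9
    for k in range(1,n+1):
        M=R.from_rotvec(rv*k/n).as_matrix()@M0;p=p0+(p1-p0)*k/n
        qn=near(q,M,p)
        if qn is None: bad.append((k,'unreach'));continue
        if not ok(qn,0.3): bad.append((k,qn.round(1).tolist()))
        dq=abs(qn-q)
        sp=(dq/(np.array([147.25,147.25,180,180,180,180])*.7/12)).max()
        if sp>1: bad.append((k,'speed',round(sp,2)))
        cl=min(cl,clear(M,p));mj5=min(mj5,qn[4]);q=qn
    if verbose:print('n',n,'dp',(p1-p0).round(1),'rv',rv.round(3),'per row',((p1-p0)/n).round(1),(rv/n).round(4),'deg/row',round(np.degrees(np.linalg.norm(rv))/n,2),'clear',round(cl),'q',q.round(1),'bad',bad[:6])
    return q,bad
def state():
    from workcell import sensors
    s=sensors.state();return np.array(s['qpos']),R.from_euler('xyz',s['ee_rot'],degrees=True).as_matrix(),np.array(s['ee_pos'])
E
python3 - <<'E'
from plan import *
q,M0,p0=state()
Xr,Xp=X();Mt,pt=tray_pose(20,20.5,110)
Mg=Mt@Xr;pg=pt+Mt@Xp
print('grasp',pg,R.from_matrix(Mg).as_euler('xyz',degrees=True),iks(Mg,pg)[4].round(1),clear(Mg,pg),shelf_clear(Mg,pg,90))
for back in(60,75,90):
    for z in (0,100,140):
        pp=pg-back*Mg[:,2]+[0,0,z];print(back,z,pp.round(1),iks(Mg,pp)[4].round(1),round(clear(Mg,pp)))
pp=pg-75*Mg[:,2]+[0,0,120]
for n in(20,26,32):q1,_=path(q,M0,p0,Mg,pp,n)
E
```

```text
grasp [490.06918896  14.72173889 117.        ] [-47.44  90.     0.  ] [-40.3  49.7 140.6  92.3  90.4 -10.4] 26.209194311218198 25.38549666024724
60 0 [449.5 -29.5 117. ] [-50.   49.7 140.5  82.7  88.7 -10.2] 26
60 100 [449.5 -29.5 217. ] [-50.   33.5 139.5  82.6  90.9   7. ] 67
60 140 [449.5 -29.5 257. ] [-50.   27.2 138.   82.8  91.9  14.7] 92
75 0 [439.3 -40.5 117. ] [-52.4  49.6 140.3  80.3  88.3  -9.8] 26
75 100 [439.3 -40.5 217. ] [-52.4  33.5 139.3  80.2  91.2   7.2] 62
75 140 [439.3 -40.5 257. ] [-52.4  27.2 137.8  80.5  92.5  14.7] 87
90 0 [429.2 -51.6 117. ] [-54.8  49.6 140.   77.9  88.   -9.3] 18
90 100 [429.2 -51.6 217. ] [-54.8  33.5 138.9  77.9  91.6   7.4] 58
90 140 [429.2 -51.6 257. ] [-54.8  27.3 137.5  78.2  93.2  14.9] 83
n 20 dp [ -6.1 -84.9  -7.4] rv [ 2.346  0.847 -1.119] per row [-0.3 -4.2 -0.4] [ 0.1173  0.0423 -0.056 ] deg/row 7.83 clear 71 q [-52.4  30.3 138.6  80.3  91.9  10.9] bad [(1, 'speed', np.float64(1.53)), (2, 'speed', np.float64(1.36)), (3, 'speed', np.float64(1.12))]
n 26 dp [ -6.1 -84.9  -7.4] rv [ 2.346  0.847 -1.119] per row [-0.2 -3.3 -0.3] [ 0.0902  0.0326 -0.043 ] deg/row 6.02 clear 71 q [-52.4  30.3 138.6  80.3  91.9  10.9] bad [(1, 'speed', np.float64(1.18)), (2, 'speed', np.float64(1.11))]
n 32 dp [ -6.1 -84.9  -7.4] rv [ 2.346  0.847 -1.119] per row [-0.2 -2.7 -0.2] [ 0.0733  0.0265 -0.035 ] deg/row 4.89 clear 71 q [-52.4  30.3 138.6  80.3  91.9  10.9] bad []<sys>:0: UserWarning: Gimbal lock detected. Setting third angle to zero since it is not possible to uniquely determine all angles.
```

Emit:
servo_tool(motion=[0,-3,0,0.065,0.0235,-0.031,0,0,-3,0,0.065,0.0235,-0.031,0,0,-3,0,0.065,0.0235,-0.031,0,0,-3,0,0.078,0.028,-0.0372,0,0,-3,0,0.078,0.028,-0.0372,0,0,-3,0,0.078,0.028,-0.0372,0,0,-3,0,0.078,0.028,-0.0372,0,0,-3,0,0.078,0.028,-0.0372,0,0,-3,0,0.078,0.028,-0.0372,0,0,-3,0,0.078,0.028,-0.0372,0])

```text
time_s: 4.98
ee_pos: [455.0, 14.9, 250.4]
ee_rot: [-146.2, -4.6, -41.6]
force: [0.5, -0.4, -0.9]
gripper_width: 0.5
```

Emit:
servo_tool(motion=[0,-3,0,0.078,0.028,-0.0372,50,0,-3,0,0.078,0.028,-0.0372,50,0,-3,0,0.078,0.028,-0.0372,50,0,-3,0,0.078,0.028,-0.0372,50,0,-3,0,0.078,0.028,-0.0372,100,0,-3,0,0.078,0.028,-0.0372,100,0,-3,0,0.078,0.028,-0.0372,100,0,-3,0,0.078,0.028,-0.0372,100,0,-3,0,0.078,0.028,-0.0372,100,0,-3,0,0.078,0.028,-0.0372,100])

```text
time_s: 5.82
ee_pos: [455.1, -16.0, 249.8]
ee_rot: [-129.6, 40.0, -58.6]
force: [0.3, 0.2, 0.7]
gripper_width: 64.1
```

```bash
python3 st.py
python3 - <<'E'
from plan import *
q,M0,p0=state()
Xr,Xp=X();Mt,pt=tray_pose(20,20.5,110);Mg=Mt@Xr;pg=pt+Mt@Xp
pp=pg-75*Mg[:,2]+[0,0,120]
for n in(8,10,12):q1,_=path(q,M0,p0,Mg,pp,n)
E
```

```text
time_s 5.82
qpos [-40.54  12.48 122.71  62.3   76.08   3.11]
ee_pos [455.07 -16.02 249.76]
ee_rot [-129.63   39.99  -58.63]
force [0.28 0.21 0.68]
gripper_width 64.1
n 8 dp [-15.7 -24.5 -12.8] rv [ 0.828  0.295 -0.385] per row [-2.  -3.1 -1.6] [ 0.1035  0.0368 -0.0481] deg/row 6.87 clear 70 q [-52.4  30.3 138.6  80.3  91.9  10.9] bad []
n 10 dp [-15.7 -24.5 -12.8] rv [ 0.828  0.295 -0.385] per row [-1.6 -2.5 -1.3] [ 0.0828  0.0295 -0.0385] deg/row 5.5 clear 68 q [-52.4  30.3 138.6  80.3  91.9  10.9] bad []
n 12 dp [-15.7 -24.5 -12.8] rv [ 0.828  0.295 -0.385] per row [-1.3 -2.  -1.1] [ 0.069   0.0245 -0.0321] deg/row 4.58 clear 68 q [-52.4  30.3 138.6  80.3  91.9  10.9] bad []
```

Emit:
servo_tool(motion=[-1.6,-2.5,-1.3,0.083,0.0295,-0.0385,100,-1.6,-2.5,-1.3,0.083,0.0295,-0.0385,100,-1.6,-2.5,-1.3,0.083,0.0295,-0.0385,100,-1.6,-2.5,-1.3,0.083,0.0295,-0.0385,100,-1.6,-2.5,-1.3,0.083,0.0295,-0.0385,100,-1.6,-2.5,-1.3,0.083,0.0295,-0.0385,100,-1.6,-2.5,-1.3,0.083,0.0295,-0.0385,100,-1.6,-2.5,-1.3,0.083,0.0295,-0.0385,100,-1.6,-2.5,-1.3,0.083,0.0295,-0.0385,100,0,0,0,0,0,0,100])

```text
time_s: 6.65
ee_pos: [439.6, -38.3, 236.0]
ee_rot: [-120.2, 85.3, -70.5]
force: [-0.2, 0.5, 0.2]
gripper_width: 91.3
```

```bash
python3 st.py; python3 snap.py 4 top scene wrist
python3 - <<'E'
from plan import *
q,M0,p0=state()
Xr,Xp=X();Mt,pt=tray_pose(20,20.5,110);Mg=Mt@Xr;pg=pt+Mt@Xp
pp=pg-75*Mg[:,2]
for n in(4,6,8):q1,_=path(q,M0,p0,Mg,pp,n)
import cv2
cv2.imwrite('pics/tw4.png',np.hstack([cv2.resize(cv2.imread(f'pics/{n}4.png'),(400,250)) for n in('scene','wrist')]))
E
```

```text
time_s 6.65
qpos [-51.78  28.74 136.76  78.38  90.52  10.12]
ee_pos [439.62 -38.32 236.01]
ee_rot [-120.25   85.26  -70.55]
force [-0.16  0.47  0.16]
gripper_width 91.3
n 4 dp [  -0.7   -2.2 -120.3] rv [ 0.085  0.03  -0.042] per row [ -0.2  -0.6 -30.1] [ 0.0212  0.0076 -0.0104] deg/row 1.42 clear 26 q [-52.4  49.6 140.3  80.3  88.3  -9.8] bad []
n 6 dp [  -0.7   -2.2 -120.3] rv [ 0.085  0.03  -0.042] per row [ -0.1  -0.4 -20.1] [ 0.0142  0.0051 -0.007 ] deg/row 0.95 clear 26 q [-52.4  49.6 140.3  80.3  88.3  -9.8] bad []
n 8 dp [  -0.7   -2.2 -120.3] rv [ 0.085  0.03  -0.042] per row [ -0.1  -0.3 -15. ] [ 0.0106  0.0038 -0.0052] deg/row 0.71 clear 26 q [-52.4  49.6 140.3  80.3  88.3  -9.8] bad []
```

View pics/tw4.png

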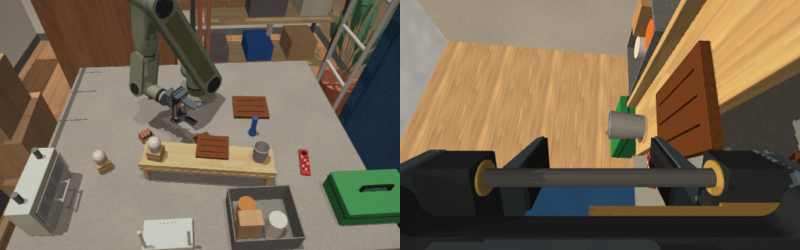

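The scene view shows the open gripper level, in front of and to the right of the tray at (180,105). The cells at (146,133) lie behind and below it. I descend in two parts.

Emit:
servo_tool(motion=[0,-0.5,-12,0.017,0.006,-0.0084,100,0,-0.5,-12,0.017,0.006,-0.0084,100,0,-0.4,-12,0.017,0.006,-0.0084,100,-0.3,-0.4,-12,0.017,0.006,-0.0084,100,-0.4,-0.4,-12,0.017,0.006,-0.0084,100,0,0,0,0,0,0,100])

```text
time_s: 7.3
ee_pos: [439.3, -40.4, 175.8]
ee_rot: [93.7, 89.8, 141.1]
force: [0.1, -0.0, -0.1]
gripper_width: 91.2
```

```bash
python3 st.py; python3 snap.py 5 top scene
python3 - <<'E'
from plan import *
q,M0,p0=state()
Xr,Xp=X();Mt,pt=tray_pose(20,20.5,110);Mg=Mt@Xr;pg=pt+Mt@Xp
pp=pg-75*Mg[:,2]
q1,_=path(q,M0,p0,Mg,pp,6)
import cv2
cv2.imwrite('pics/tw5.png',np.hstack([cv2.resize(cv2.imread('pics/scene5.png')[120:320,180:460],(400,286)),cv2.resize(cv2.imread('pics/top5.png')[90:290,180:460],(400,286))]))
E
```

```text
time_s 7.3
qpos [-5.2420e+01  4.0130e+01  1.4016e+02  8.0150e+01  8.9940e+01 -1.2000e-01]
ee_pos [439.29 -40.42 175.85]
ee_rot [ 93.66  89.84 141.09]
force [ 0.11 -0.01 -0.12]
gripper_width 91.2
n 6 dp [  0.2  -0.3 -60.5] rv [-0.002 -0.    -0.   ] per row [  0.   -0.  -10.1] [-0.0003 -0.     -0.    ] deg/row 0.02 clear 26 q [-52.4  49.6 140.3  80.3  88.3  -9.8] bad []
```

View pics/tw5.png

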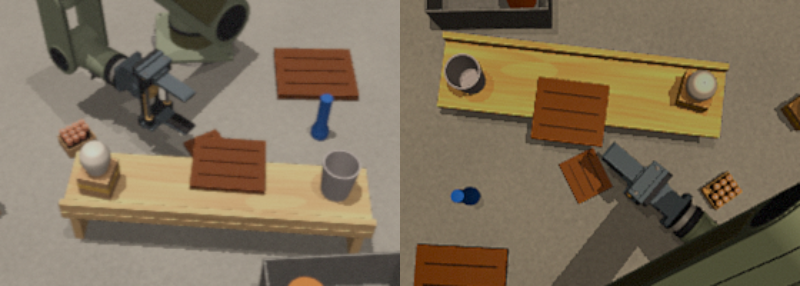

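Run:
```python
from h import *
S=np.array([519.4,30.5]);M=np.array([[.9913,-.1317],[.1317,.9913]])
f=dict(np.load('pics/top5.npz'));P=cloud(f);im=f['image']
m=((brown(im)>0)&(P[...,2]>117)&(P[...,2]<131)).astype(np.uint8)*255
c=(P[...,0]>430)&(P[...,0]<640)&(P[...,1]>-60)&(P[...,1]<150);m[~c]=0
cs,_=cv2.findContours(m,cv2.RETR_EXTERNAL,cv2.CHAIN_APPROX_NONE)
k=max(cs,key=cv2.contourArea);pts=ray(f,k[:,0],124)[:,:2]
Q=(pts-S)@M.T;print(cv2.contourArea(k),rect(Q))
m2=np.isfinite(P[...,2])&(m>0);Q=(P[m2][:,:2]-S)@M.T;print(rect(Q)[0],P[m2][:,2].mean())
```

```text
2005.5 (((16.443801879882812, 19.013111114501953), (150.01712036132812, 127.23774719238281), 89.20889282226562), array([[-48.20465 , -55.109917],
       [ 79.020966, -56.866684],
       [ 81.092255,  93.13614 ],
       [-46.13336 ,  94.89291 ]], dtype=float32))
((16.8074951171875, 19.207935333251953), (150.2654571533203, 127.4552993774414), 89.39892578125) 124.58975722105104
```

Emit:
servo_tool(motion=[0,0,-12,0,0,0,100,0,0,-12,0,0,0,100,0,0,-12,0,0,0,100,0,0,-10,0,0,0,100,0,0,-8,0,0,0,100,0,0,-5,0,0,0,100,0,0,0,0,0,0,100])

```text
time_s: 7.98
ee_pos: [438.9, -40.3, 118.0]
ee_rot: [70.8, 89.8, 118.2]
force: [-0.9, -0.0, -0.0]
gripper_width: 91.1
```

Emit:
servo_tool(motion=[6.8,7.4,0,0,0,0,100,6.8,7.4,0,0,0,0,100,6.8,7.4,0,0,0,0,100,6.8,7.4,0,0,0,0,100,6.8,7.4,0,0,0,0,100,6.8,7.3,0,0,0,0,100,0,0,0,0,0,0,100])

```text
time_s: 8.57
ee_pos: [479.6, 5.5, 119.0]
ee_rot: [51.8, 89.8, 99.3]
force: [0.7, 0.8, 0.2]
gripper_width: 91.2
```

```bash
python3 st.py; python3 snap.py 6 top scene
python3 - <<'E'
from plan import *
q,M0,p0=state()
Xr,Xp=X();Mt,pt=tray_pose(20,20.5,110.3);Mg=Mt@Xr;pg=pt+Mt@Xp
q1,_=path(q,M0,p0,Mg,pg,3)
import cv2
cv2.imwrite('pics/tw6.png',np.hstack([cv2.resize(cv2.imread('pics/scene6.png')[120:320,180:460],(400,286)),cv2.resize(cv2.imread('pics/top6.png')[90:290,180:460],(400,286))]))
E
```

```text
time_s 8.57
qpos [-42.51  49.59 140.89  89.94  90.09 -10.35]
ee_pos [479.58   5.54 119.02]
ee_rot [51.75 89.84 99.28]
force [0.67 0.76 0.15]
gripper_width 91.16
n 3 dp [10.8 10.1 -1.5] rv [-0.003 -0.001 -0.   ] per row [ 3.6  3.4 -0.5] [-0.0009 -0.0003 -0.0001] deg/row 0.06 clear 26 q [-40.3  49.7 140.6  92.3  90.4 -10.3] bad []
```

View pics/tw6.png

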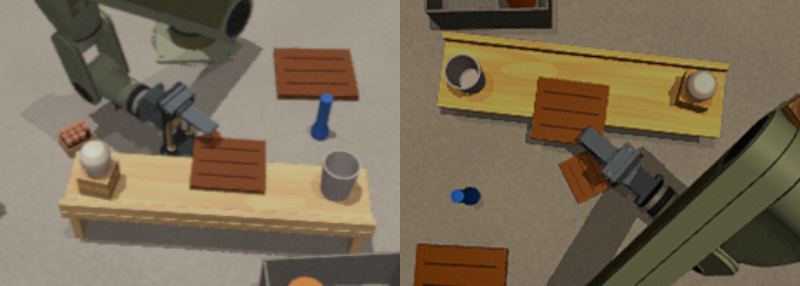

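The upper finger is over the tray's right front part at (590,140), and the lower one is below. I make the final advance and close gently.

Emit:
servo_tool(motion=[4,4,-0.5,0,0,0,100,4,4,-0.5,0,0,0,100,2.8,2.1,-0.5,0,0,0,100,0,0,0,0,0,0,60,0,0,0,0,0,0,60,0,0,0,0,0,0,30,0,0,0,0,0,0,30,0,0,0,0,0,0,25], newtons=12)

```text
time_s: 9.33
ee_pos: [490.2, 14.3, 116.7]
ee_rot: [71.8, 89.8, 119.2]
force: [0.4, -0.3, 0.1]
gripper_width: 60.7
```

Emit:
servo_tool(motion=[0,0,0,0,0,0,20,0,0,0,0,0,0,0,0,0,0,0,0,0,0,0,0,0,0,0,0,0])

```text
time_s: 9.67
ee_pos: [490.2, 14.4, 116.7]
ee_rot: [72.2, 89.8, 119.6]
force: [0.1, -0.3, 0.3]
gripper_width: 34.4
```

Emit:
servo_tool(motion=[0,0,0,0,0,0,0,0,0,0,0,0,0,0,0,0,0,0,0,0,0,0,0,0,0,0,0,0])

```text
time_s: 10.0
ee_pos: [490.2, 14.4, 117.1]
ee_rot: [54.5, 89.8, 101.9]
force: [0.6, 0.9, 2.6]
gripper_width: 14.0
```

Gripped at 14.0 mm, so flush. I raise the grip force, then lift a little.

Emit:
servo_tool(motion=[0,0,0,0,0,0,0,0,0,0,0,0,0,0,0,0,1,0,0,0,0,0,0,3,0,0,0,0,0,0,6,0,0,0,0,0,0,10,0,0,0,0,0,0,10,0,0,0,0,0,0,0,0,0,0,0], newtons=45)

```text
time_s: 10.67
ee_pos: [489.9, 14.7, 148.1]
ee_rot: [56.4, 89.9, 103.8]
force: [-1.0, -0.2, -1.4]
gripper_width: 14.0
```

```bash
python3 st.py; python3 snap.py 7 top scene
python3 - <<'E'
from h import *
from ik import *
S=SH[:2];M=rz(YAW)[:2,:2].T
for n in('top','scene'):
    f=dict(np.load(f'pics/{n}7.npz'));P=cloud(f);im=f['image']
    m=((brown(im)>0)&(P[...,2]>118)&(P[...,2]<190)).astype(np.uint8)
    c=(P[...,0]>430)&(P[...,0]<640)&(P[...,1]>-60)&(P[...,1]<150);m[~c]=0
    k=m>0;Q=P[k];A=np.c_[Q[:,:2]-Q[:,:2].mean(0),np.ones(len(Q))];co=np.linalg.lstsq(A,Q[:,2],rcond=None)[0]
    print(n,k.sum(),'slope deg x,y',np.degrees(np.arctan(co[:2])),'z',co[2],rect((Q[:,:2]-S)@M.T)[0])
cv2.imwrite('pics/tw7.png',np.hstack([cv2.resize(cv2.imread('pics/scene7.png')[120:320,180:460],(400,286)),cv2.resize(cv2.imread('pics/top7.png')[90:290,180:460],(400,286))]))
E
```

```text
time_s 10.67
qpos [-40.28  44.79 140.76  92.29  90.3   -5.43]
ee_pos [489.9   14.66 148.11]
ee_rot [ 56.44  89.86 103.85]
force [-1.02 -0.21 -1.39]
gripper_width 13.97
top 1825 slope deg x,y [-0.10874827 -0.05933679] z 155.67564666707142 ((16.494415283203125, 19.003555297851562), (149.80113220214844, 127.0804443359375), 89.09454345703125)
scene 1808 slope deg x,y [-0.9658648   0.08179887] z 152.25504019501184 ((22.458633422851562, 19.446533203125), (149.0164031982422, 134.15603637695312), 88.93092346191406)
```

View pics/tw7.png

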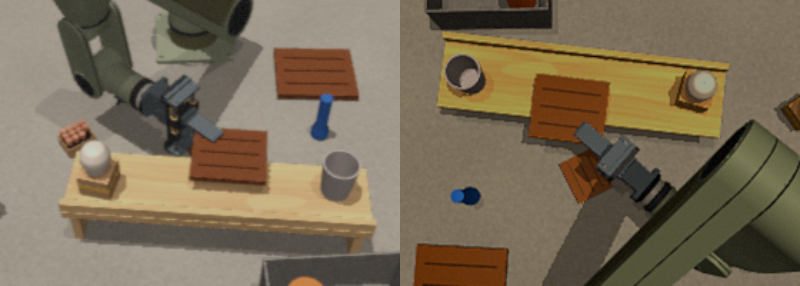

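The tray is held level. From its measured pose in the gripper I plan the turn-over path.

```bash
cat > flip.py <<'E'
from plan import *
# tray pose measured while held at this tool pose
s=json.loads(open('log.jsonl').read().strip().split('\n')[-1])
Ml=R.from_euler('xyz',s['ee_rot'],degrees=True).as_matrix();pl=np.array(s['ee_pos'])
Mt,pt=tray_pose(18,19.3,110.3+31,dyaw=-0.7)
XR=Mt.T@Ml;XP=Mt.T@(pl-pt)
json.dump([XR.tolist(),XP.tolist()],open('X.json','w'))
def tool_for(x,y,z,tilt,dyaw=0):
    Mp,pp=tray_pose(x,y,z,tilt,True,dyaw);return Mp@XR,pp+Mp@XP
if __name__=='__main__':
    print(XR.round(3),XP.round(1))
    res=[]
    for yp in range(-100,-20,10):
      for ta in range(0,19,2):
        for tb in range(0,27,2):
          for dy in (-10,0,10):
            zc=110+14*np.cos(np.radians(tb))+65*abs(np.sin(np.radians(tb)))+75*abs(np.sin(np.radians(ta)))
            M,p=tool_for(18,yp,zc+3,(ta,tb),dy)
            h=[q for q in iks(M,p) if ok(q,2.5)]
            if h:
                c=clear(M,p);sc=shelf_clear(M,p,14)
                if c>25 and sc>4: res.append((np.hypot(ta,tb)+abs(dy)*.3,yp,ta,tb,dy,round(c),round(sc),h[0].round(1)))
    res.sort(key=lambda r:r[0])
    for r in res[:12]:print(*r)
E
python3 flip.py
```

```text
[[-0.001 -0.826  0.564]
 [ 0.002  0.564  0.826]
 [-1.     0.002  0.001]] [-44.7 -39.4   6.8]
18.973665961010276 -60 6 18 0 36 30 [ 37.4  32.4 123.8 -72.9  81.  144.8]
18.973665961010276 -50 6 18 0 29 30 [ 38.2  32.7 122.8 -72.   81.6 144.3]
19.492422502470642 -80 4 16 -10 28 22 [ 34.5  36.8 118.  -67.8  86.6 145.2]
19.492422502470642 -70 4 16 -10 28 22 [ 35.3  37.1 117.1 -67.   87.2 144.8]
19.492422502470642 -60 4 16 -10 28 22 [ 36.1  37.4 116.1 -66.3  87.8 144.3]
19.492422502470642 -50 4 16 -10 26 22 [ 36.9  37.7 115.1 -65.5  88.4 143.8]
19.697715603592208 -80 8 18 0 53 33 [ 35.2  30.3 125.3 -74.   78.8 145. ]
19.697715603592208 -70 8 18 0 48 33 [ 36.1  30.6 124.4 -73.1  79.4 144.5]
19.697715603592208 -60 8 18 0 39 33 [ 37.   31.  123.4 -72.2  79.9 144. ]
19.697715603592208 -50 8 18 0 30 33 [ 37.9  31.3 122.4 -71.3  80.5 143.5]
20.0 -50 12 16 0 32 38 [ 37.5  29.4 122.3 -70.7  78.8 145.2]
20.08800749063506 -90 6 16 -10 40 23 [ 33.4  35.2 118.7 -68.   85.1 145.2]
```

```bash
cat > fpath.py <<'E'
from flip import *
def toolobs(M,p):
    c=clear(M,p)
    T=(TR-XP)@XR  # tray pts in tool frame
    W=T@M.T+p;S=(W-SH)@rz(YAW)
    inn=(abs(S[:,1])<300)&(S[:,0]>-5)&(S[:,0]<160)
    zt=(S[inn][:,2]-135).min() if inn.any() else 99
    d=99
    for (o,r,h) in OB:
        dd=np.hypot(np.hypot(W[:,0]-o[0],W[:,1]-o[1]),np.maximum(0,W[:,2]-h))-r;d=min(d,dd.min())
    return round(c),round(zt),round(d)
if __name__=='__main__':
    q,M0,p0=state()
    for lift in(150,190,230):
      MB,pB=tool_for(20,-60,110+14+24+12,(6,18),-4)
      qA=near(q,M0,p0+[0,0,lift]);
      qB=[x for x in iks(MB,pB+[0,0,lift-40]) if ok(x,1.5)]
      print(lift,'A',None if qA is None else qA.round(1),'B',[x.round(1) for x in qB],'Bplace',[x.round(1) for x in iks(MB,pB) if ok(x,.5)])
      if not qB: continue
      qB=qB[0]
      N=40;prev=None;tot=0
      for k in range(N+1):
        M,p=fk(qA+(qB-qA)*k/N)
        if prev is not None: tot+=R.from_matrix(M@prev.T).magnitude()
        prev=M
        if k%4==0:print(k,p.round(),M[:,2].round(2),toolobs(M,p))
      print('rot total',np.degrees(tot))
E
python3 fpath.py
```

```text
150 A [-40.3  21.3 136.2  92.1  89.1  22.7] B [array([ 36.6,  22.3, 115. , -68.6,  89. , 127.6])] Bplace [array([ 36.6,  33. , 120.1, -69.6,  83.4, 142.2])]
0 [490.  14. 297.] [0.68 0.74 0.  ] (78, 162, 99)
4 [424. 107. 265.] [ 0.34  0.93 -0.11] (124, 109, 79)
8 [339. 157. 231.] [-0.03  0.97 -0.24] (141, 99, 37)
12 [257. 162. 199.] [-0.39  0.85 -0.36] (132, 99, 54)
16 [195. 129. 171.] [-0.67  0.59 -0.46] (142, 99, 99)
20 [167.  71. 153.] [-0.81  0.23 -0.54] (162, 99, 99)
24 [180.   6. 148.] [-0.8  -0.16 -0.58] (158, 99, 99)
28 [232. -46. 158.] [-0.64 -0.51 -0.57] (145, 99, 99)
32 [314. -68. 184.] [-0.36 -0.78 -0.52] (130, 99, 90)
36 [408. -49. 225.] [-0.01 -0.91 -0.41] (111, 28, 91)
40 [496.  16. 281.] [ 0.35 -0.9  -0.26] (91, 101, 52)
rot total 237.32467209868747
190 A [-40.3  16.  133.7  92.   88.8  30.5] B [array([ 36.6,  19.1, 112.5, -68.6,  91.1, 122.2])] Bplace [array([ 36.6,  33. , 120.1, -69.6,  83.4, 142.2])]
0 [490.  14. 337.] [0.68 0.74 0.  ] (99, 202, 99)
4 [428. 105. 297.] [ 0.36  0.92 -0.14] (131, 140, 88)
8 [348. 153. 255.] [-0.01  0.96 -0.29] (156, 99, 55)
12 [270. 15
[... 527 characters left out ...]
68.8,  93.2, 116.9])] Bplace [array([ 36.6,  33. , 120.1, -69.6,  83.4, 142.2])]
0 [490.  14. 377.] [0.68 0.74 0.  ] (125, 242, 99)
4 [433. 101. 329.] [ 0.37  0.91 -0.17] (144, 170, 99)
8 [358. 148. 281.] [ 0.02  0.94 -0.34] (177, 99, 74)
12 [285. 152. 239.] [-0.3   0.82 -0.49] (171, 99, 55)
16 [231. 122. 206.] [-0.55  0.56 -0.62] (171, 99, 99)
20 [207.  68. 188.] [-0.68  0.22 -0.7 ] (172, 99, 99)
24 [219.   9. 186.] [-0.68 -0.15 -0.72] (182, 99, 99)
28 [266. -39. 203.] [-0.53 -0.49 -0.69] (180, 99, 99)
32 [338. -59. 240.] [-0.28 -0.75 -0.6 ] (170, 99, 98)
36 [421. -42. 293.] [ 0.03 -0.89 -0.45] (161, 94, 81)
40 [496.  16. 361.] [ 0.35 -0.9  -0.26] (153, 181, 81)
rot total 221.89834492287756
```

```bash
cat > fp2.py <<'E'
from fpath import *
def run(q,M0,p0,M1,p1,n,show=True):
    rv=R.from_matrix(M1@M0.T).as_rotvec();worst=[99,99,99]
    q1,bad=path(q,M0,p0,M1,p1,n,False)
    for k in range(n+1):
        M=R.from_rotvec(rv*k/n).as_matrix()@M0;p=p0+(p1-p0)*k/n
        worst=[min(a,b) for a,b in zip(worst,toolobs(M,p))]
    if show:print('n',n,'dp',(p1-p0).round(1),'row',((p1-p0)/n).round(1),(rv/n).round(4),'deg/row',round(np.degrees(np.linalg.norm(rv))/n,2),'tool/tray-shelf/tray-obs',worst,'q',q1.round(1),'bad',bad[:5])
    return q1,bad,worst,np.degrees(np.linalg.norm(rv))
if __name__=='__main__':
    q,M0,p0=state()
    pA=p0+[0,0,200];qA=near(q,M0,pA)
    MB,pB=tool_for(20,-60,160,(6,18),-4);pB2=pB+[0,0,150]
    out=[]
    for j6 in range(30,121,10):
      for j1 in(-15,0,15):
        for c in ((15,118),(20,125),(5,125)):
          for pit in (160,180,200):
            qm=np.array([j1,c[0],c[1],0,pit-sum(c),j6]);Mm,pm=fk(qm)
            a=run(qA,M0,pA,Mm,pm,40,False)
            b=run(a[0],Mm,pm,MB,pB2,40,False)
            if a[1] or b[1]: 
                if any('speed' not in map(str,x) for x in a[1]+b[1]): continue
            if abs(b[0][5]-near(np.array([36,30,120,-70,85,140]),MB,pB2)[5])>5: continue
            w=[min(x,y) for x,y in zip(a[2],b[2])]
            out.append((a[3]+b[3],j6,j1,c,pit,pm.round(),w,len(a[1]),len(b[1]),b[0].round()))
    out.sort(key=lambda o:o[0]+ (200 if min(o[6])<30 else 0))
    for o in out[:12]:print(*o)
E
python3 fp2.py
```

```text
180.2639832571116 120 15 (5, 125) 180 [340. 103. 126.] [63, 33, 60] 0 0 [ 37.  19. 113. -69.  91. 122.]
189.39490486968498 110 15 (15, 118) 200 [318.  97. 111.] [48, 43, 59] 0 0 [ 37.  19. 113. -69.  91. 122.]
189.39490486968498 110 15 (5, 125) 200 [235.  75. 145.] [99, 72, 59] 0 0 [ 37.  19. 113. -69.  91. 122.]
189.46022664272493 100 15 (15, 118) 200 [318.  97. 111.] [53, 42, 59] 0 0 [ 37.  19. 113. -69.  91. 122.]
189.46022664272493 100 15 (5, 125) 200 [235.  75. 145.] [99, 70, 59] 0 0 [ 37.  19. 113. -69.  91. 122.]
190.04983309795773 90 0 (5, 125) 200 [247.  12. 145.] [99, 67, 56] 0 0 [ 37.  19. 113. -69.  91. 122.]
190.18385765813025 70 -15 (5, 125) 200 [241. -53. 145.] [99, 62, 53] 0 0 [ 37.  19. 113. -69.  91. 122.]
190.2142610913822 80 -15 (5, 125) 200 [241. -53. 145.] [99, 65, 53] 0 0 [ 37.  19. 113. -69.  91. 122.]
190.80689857607823 100 0 (5, 125) 200 [247.  12. 145.] [99, 70, 56] 0 0 [ 37.  19. 113. -69.  91. 122.]
190.86515694362748 80 0 (5, 125) 200 [247.  12. 145.] [99, 63, 57] 0 0 [ 37.  19. 113. -69.  91. 122.]
190.90892076225936 120 15 (15, 118) 200 [318.  97. 111.] [46, 45, 59] 0 0 [ 37.  19. 113. -69.  91. 122.]
190.90892076225936 120 15 (5, 125) 200 [235.  75. 145.] [97, 75, 59] 0 0 [ 37.  19. 113. -69.  91. 122.]
```

```bash
cat > fp3.py <<'E'
from fp2 import *
q,M0,p0=state()
pA=p0+[0,0,190];qA=near(q,M0,pA)
MB,pB=tool_for(20,-60,160,(6,18),-4);pB2=pB+[0,0,170]
qBt=near(np.array([36,30,120,-70,85,140]),MB,pB2)
out=[]
for pm in ([440,0,380],[500,0,380],[470,15,340],[400,0,400]):
  pm=np.array(pm,float)
  for yaw in range(-180,180,15):
    for pit in (150,165,180):
      Mm=rz(pm[1]/8)@ry(pit)@rz(180+yaw)
      a=run(qA,M0,pA,Mm,pm,30,False)
      if any('speed' not in map(str,x) for x in a[1]): continue
      b=run(a[0],Mm,pm,MB,pB2,30,False)
      if any('speed' not in map(str,x) for x in b[1]): continue
      if abs(b[0]-qBt).max()>8: continue
      w=[min(x,y) for x,y in zip(a[2],b[2])]
      out.append((round(a[3]+b[3]),pm,yaw,pit,w,len(a[1]),len(b[1]),a[0].round(),b[0].round()))
out.sort(key=lambda o:o[0]+ (200 if min(o[4])<30 else 0)+3*(o[5]+o[6]))
if __name__=='__main__':
    print(qA.round(1),qBt.round(1))
    for o in out[:14]:print(*o)
E
python3 fp3.py
```

```text
[-40.3  16.  133.7  92.   88.8  30.5] [ 36.6  17.6 111.1 -68.7  92.1 119.5]
174 [440.   0. 380.] 90 150 [99, 99, 68] 0 0 [ -2. -13. 108.   1.  55.  87.] [ 37.  18. 111. -69.  92. 120.]
174 [440.   0. 380.] 90 165 [99, 96, 67] 0 0 [-2. -6. 98.  0. 73. 88.] [ 37.  18. 111. -69.  92. 120.]
174 [500.   0. 380.] 90 150 [99, 99, 68] 0 0 [ -2.  -7. 103.   1.  53.  88.] [ 37.  18. 111. -69.  92. 120.]
174 [500.   0. 380.] 90 165 [99, 96, 66] 0 0 [-2.  0. 93.  0. 72. 88.] [ 37.  18. 111. -69.  92. 120.]
174 [470.  15. 340.] 90 150 [99, 80, 68] 0 0 [ -0.  -9. 111.   1.  48.  87.] [ 37.  18. 111. -69.  92. 120.]
174 [470.  15. 340.] 90 165 [99, 61, 67] 0 0 [  0.  -2. 100.   0.  67.  88.] [ 37.  18. 111. -69.  92. 120.]
174 [470.  15. 340.] 105 150 [99, 79, 67] 0 0 [ -0.  -9. 111.   1.  48. 102.] [ 37.  18. 111. -69.  92. 120.]
174 [400.   0. 400.] 90 150 [99, 99, 69] 0 0 [ -3. -17. 108.   2.  59.  87.] [ 37.  18. 111. -69.  92. 120.]
174 [400.   0. 400.] 90 165 [99, 99, 68] 0 0 [ -2. -10.  99.   1.  76.  88.] [ 37.  18. 111. -69.  92. 120.]
175 [440.   0. 380.] 105 150 [99, 99, 68] 0 0 [ -2. -13. 108.   1.  55. 102.] [ 37.  18. 111. -69.  92. 120.]
175 [500.   0. 380.] 105 150 [99, 99, 67] 0 0 [ -2.  -7. 103.   1.  53. 103.] [ 37.  18. 111. -69.  92. 120.]
175 [470.  15. 340.] 105 165 [99, 60, 65] 0 0 [  0.  -2. 100.   0.  67. 103.] [ 37.  18. 111. -69.  92. 120.]
175 [400.   0. 400.] 105 150 [99, 99, 69] 0 0 [ -3. -17. 108.   2.  59. 102.] [ 37.  18. 111. -69.  92. 120.]
176 [440.   0. 380.] 75 150 [99, 99, 69] 0 0 [ -2. -13. 108.   1.  55.  72.] [ 37.  18. 111. -69.  92. 120.]
```

Clear path found: lift 190 mm, swing through tool-pointing-down at (440,0,380), then out to the left. First the lift.

Emit:
servo_tool(motion=[0,0,10,0,0,0,0,0,0,20,0,0,0,0,0,0,20,0,0,0,0,0,0,20,0,0,0,0,0,0,20,0,0,0,0,0,0,20,0,0,0,0,0,0,20,0,0,0,0,0,0,20,0,0,0,0,0,0,20,0,0,0,0,0,0,20,0,0,0,0])

```text
time_s: 11.6
ee_pos: [489.7, 14.8, 336.7]
ee_rot: [92.4, 89.7, 139.9]
force: [0.6, 0.1, -1.8]
gripper_width: 13.6
```

```bash
cat > seg.py <<'E'
import sys
exec(open('fp2.py').read().split("if __name__")[0].replace('from fpath import *','from fpath import *'))
q,M,p=state()
from scipy.spatial.transform import Rotation as R
E
sed -i 's/^s=json.loads.*$/import os/; s/^Ml=.*$//; s/^Mt,pt=tray_pose(18.*$//; s/^XR=.*$/XR,XP=[np.array(a) for a in json.load(open("X.json"))]/; s/^json.dump.*$//' flip.py; head -12 flip.py
cat > go.py <<'E'
import sys
from fp2 import *
from ik import *
q,M0,p0=state();print(q.round(1),p0.round(1))
Mm=ry(165)@rz(270);pm=np.array([440.,0,380])
MB,pB=tool_for(20,-60,160,(6,18),-4)
tgt={'mid':(Mm,pm),'B2':(MB,pB+[0,0,170]),'B':(MB,pB+[0,0,6])}[sys.argv[1]]
for n in map(int,sys.argv[2:]): run(q,M0,p0,*tgt,n)
E
python3 go.py mid 14 16 18
```

```text
from plan import *
# tray pose measured while held at this tool pose
import os


XR,XP=[np.array(a) for a in json.load(open("X.json"))]

def tool_for(x,y,z,tilt,dyaw=0):
    Mp,pp=tray_pose(x,y,z,tilt,True,dyaw);return Mp@XR,pp+Mp@XP
if __name__=='__main__':
    print(XR.round(3),XP.round(1))
    res=[]
[-40.3  15.9 133.7  92.   88.8  30.7] [489.7  14.8 336.7]
n 14 dp [-49.7 -14.8  43.3] row [-3.6 -1.1  3.1] [-0.11    0.0267  0.0272] deg/row 6.67 tool/tray-shelf/tray-obs [99, 99, 99] q [-1.8 -5.6 98.1  0.5 72.5 88.1] bad []
n 16 dp [-49.7 -14.8  43.3] row [-3.1 -0.9  2.7] [-0.0963  0.0233  0.0238] deg/row 5.84 tool/tray-shelf/tray-obs [99, 99, 99] q [-1.8 -5.6 98.1  0.5 72.5 88.1] bad []
n 18 dp [-49.7 -14.8  43.3] row [-2.8 -0.8  2.4] [-0.0856  0.0207  0.0212] deg/row 5.19 tool/tray-shelf/tray-obs [99, 99, 99] q [-1.8 -5.6 98.1  0.5 72.5 88.1] bad []
```

Emit:
servo_tool(motion=[-2.8,-0.8,2.4,-0.043,0.0104,0.0106,0,-2.8,-0.8,2.4,-0.0856,0.0207,0.0212,0,-2.8,-0.8,2.4,-0.0856,0.0207,0.0212,0,-2.8,-0.8,2.4,-0.0856,0.0207,0.0212,0,-2.8,-0.8,2.4,-0.0856,0.0207,0.0212,0,-2.8,-0.8,2.4,-0.0856,0.0207,0.0212,0,-2.8,-0.8,2.4,-0.0856,0.0207,0.0212,0,-2.8,-0.8,2.4,-0.0856,0.0207,0.0212,0,-2.8,-0.8,2.4,-0.0856,0.0207,0.0212,0,-2.8,-0.8,2.4,-0.0856,0.0207,0.0212,0])

```text
time_s: 12.43
ee_pos: [461.1, 6.2, 359.7]
ee_rot: [-157.5, 42.0, -97.8]
force: [-1.5, -0.1, -2.0]
gripper_width: 13.7
```

Emit:
servo_tool(motion=[-2.8,-0.8,2.4,-0.0856,0.0207,0.0212,0,-2.8,-0.8,2.4,-0.0856,0.0207,0.0212,0,-2.8,-0.8,2.4,-0.0856,0.0207,0.0212,0,-2.8,-0.8,2.4,-0.0856,0.0207,0.0212,0,-2.8,-0.8,2.4,-0.0856,0.0207,0.0212,0,-2.8,-0.8,2.4,-0.0856,0.0207,0.0212,0,-2.8,-0.8,2.4,-0.0856,0.0207,0.0212,0,-2.8,-0.8,2.4,-0.0856,0.0207,0.0212,0])

```text
time_s: 13.1
ee_pos: [438.6, -0.3, 378.9]
ee_rot: [-164.6, 2.2, -90.4]
force: [-0.3, 0.4, -2.4]
gripper_width: 14.1
```

```bash
python3 st.py|grep -E 'force|wid'; python3 go.py B2 14 16 18 20
```

```text
force [-0.3   0.39 -2.42]
gripper_width 14.05
[-3.7 -5.9 98.6  3.2 72.1 86.4] [ 4.386e+02 -3.000e-01  3.789e+02]
n 14 dp [ 57.5  15.8 -37.5] row [ 4.1  1.1 -2.7] [-0.1007  0.008   0.0226] deg/row 5.93 tool/tray-shelf/tray-obs [99, 95, 67] q [ 36.6  17.6 111.1 -68.7  92.1 119.5] bad []
n 16 dp [ 57.5  15.8 -37.5] row [ 3.6  1.  -2.3] [-0.0882  0.007   0.0198] deg/row 5.19 tool/tray-shelf/tray-obs [99, 95, 67] q [ 36.6  17.6 111.1 -68.7  92.1 119.5] bad []
n 18 dp [ 57.5  15.8 -37.5] row [ 3.2  0.9 -2.1] [-0.0784  0.0062  0.0176] deg/row 4.62 tool/tray-shelf/tray-obs [99, 95, 67] q [ 36.6  17.6 111.1 -68.7  92.1 119.5] bad []
n 20 dp [ 57.5  15.8 -37.5] row [ 2.9  0.8 -1.9] [-0.0705  0.0056  0.0158] deg/row 4.15 tool/tray-shelf/tray-obs [99, 95, 67] q [ 36.6  17.6 111.1 -68.7  92.1 119.5] bad []
```

Emit:
servo_tool(motion=[3.6,1,-2.3,-0.088,0.007,0.02,0,3.6,1,-2.3,-0.088,0.007,0.02,0,3.6,1,-2.3,-0.088,0.007,0.02,0,3.6,1,-2.3,-0.088,0.007,0.02,0,3.6,1,-2.3,-0.088,0.007,0.02,0,3.6,1,-2.3,-0.088,0.007,0.02,0,3.6,1,-2.3,-0.088,0.007,0.02,0,3.6,1,-2.3,-0.088,0.007,0.02,0,3.6,1,-2.3,-0.088,0.007,0.02,0,3.6,1,-2.3,-0.088,0.007,0.02,0])

```text
time_s: 13.93
ee_pos: [475.3, 10.4, 355.7]
ee_rot: [-176.4, -47.2, -73.0]
force: [0.6, -0.4, -2.8]
gripper_width: 13.9
```

Emit:
servo_tool(motion=[3.6,1,-2.3,-0.088,0.007,0.02,0,3.6,1,-2.3,-0.088,0.007,0.02,0,3.6,1,-2.3,-0.088,0.007,0.02,0,3.6,1,-2.3,-0.088,0.007,0.02,0,3.6,1,-2.3,-0.088,0.007,0.02,0,3.6,1,-2.3,-0.05,0.004,0.01,0,0,0,0,0,0,0,0])

```text
time_s: 14.52
ee_pos: [496.9, 16.5, 339.5]
ee_rot: [148.4, -69.4, -35.6]
force: [-0.1, 0.4, -2.0]
gripper_width: 13.7
```

```bash
python3 st.py|grep -E 'force|wid'; python3 go.py B 14 18; python3 snap.py 8 top scene;python3 -c "
import cv2,numpy as np
cv2.imwrite('pics/tw8.png',np.hstack([cv2.resize(cv2.imread('pics/scene8.png')[100:300,180:460],(400,286)),cv2.resize(cv2.imread('pics/top8.png')[90:290,180:460],(400,286))]))"
```

```text
force [-0.1   0.44 -2.04]
gripper_width 13.65
[ 36.2  16.9 110.2 -67.1  91.  118.6] [496.9  16.5 339.5]
n 14 dp [  -0.8   -0.9 -162.1] row [ -0.1  -0.1 -11.6] [-0.003  -0.0005  0.0003] deg/row 0.17 tool/tray-shelf/tray-obs [38, -3, 52] q [ 36.6  32.3 119.9 -69.5  83.7 141.4] bad []
n 18 dp [  -0.8   -0.9 -162.1] row [-0. -0. -9.] [-0.0023 -0.0004  0.0002] deg/row 0.14 tool/tray-shelf/tray-obs [38, -3, 52] q [ 36.6  32.3 119.9 -69.5  83.7 141.4] bad []
```

View pics/tw8.png

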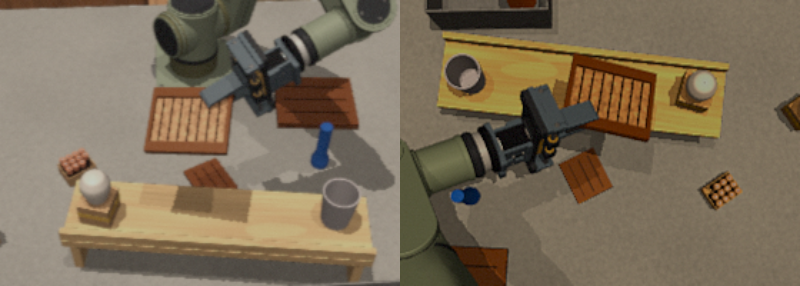

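The tray is now open side up: cork and ribs are visible at (610,90) in the top crop, tilted as planned. I check the held pose against the prediction, then lower.

```bash
cat > chk.py <<'E'
import sys
from h import *
from flip import *
f=dict(np.load(f'pics/top{sys.argv[1]}.npz'));P=cloud(f);im=f['image']
_,M,p=state()
Mt=M@XR.T;pt=p-Mt@XP
S=(pt-SH)@rz(YAW);print('pred tray shelf',S.round(1),'z axis in shelf',(Mt[:,2]@rz(YAW)).round(3),'x axis',(Mt[:,0]@rz(YAW)).round(3))
L=(P.reshape(-1,3)-pt)@Mt  # in tray frame
k=(abs(L[:,0])<62)&(abs(L[:,1])<72)&(abs(L[:,2])<25)
print('rim/recess heights in tray z (pct)',np.percentile(L[k][:,2],[2,10,50,90,98]).round(1))
rim=k&((abs(L[:,0])>50)); A=np.c_[L[rim][:,:2],np.ones(rim.sum())];z=L[rim][:,2];g=abs(z)<8
print(rim.sum(),np.linalg.lstsq(A[g],z[g],rcond=None)[0].round(4))
k2=(abs(L[:,2])<6)&(abs(L[:,0])<90)&(abs(L[:,1])<100);k2&=(brown(im)>0).ravel()
print(rect(L[k2][:,:2])[0])
E
python3 chk.py 8
```

```text
pred tray shelf [ 20.6 -59.  328.5] z axis in shelf [-0.307  0.168 -0.937] x axis [ 0.947 -0.041 -0.317]
rim/recess heights in tray z (pct) [-9.9 -0.4  5.8  8.8 10.1]
524 [0.0171 0.0093 1.6176]
((1.1657943725585938, 0.7039871215820312), (132.05125427246094, 150.45249938964844), 0.6506884694099426)
```

Emit:
servo_tool(motion=[0,0,-12,0,0,0,0,0,0,-15,-0.006,0,0,0,0,0,-15,-0.006,0,0,0,0,0,-15,-0.006,0,0,0,0,0,-15,-0.006,0,0,0,0,0,-15,-0.006,0,0,0,0,0,-15,-0.006,0,0,0,0,0,-12,-0.006,0,0,0,-1,-1,-10,0,0,0,0,0,0,0,0,0,0,0])

```text
time_s: 15.45
ee_pos: [496.0, 14.6, 218.0]
ee_rot: [143.8, -70.9, -31.4]
force: [-0.5, 0.3, -2.2]
gripper_width: 13.8
```

```bash
python3 st.py; python3 snap.py 9 top scene; python3 chk.py 9; python3 go.py B 4
```

```text
time_s 15.45
qpos [ 36.42  28.09 118.12 -68.72  85.63 135.93]
ee_pos [496.01  14.6  218.01]
ee_rot [143.82 -70.87 -31.39]
force [-0.53  0.3  -2.17]
gripper_width 13.77
pred tray shelf [ 20.3 -60.8 208.2] z axis in shelf [-0.298  0.13  -0.946] x axis [ 0.95  -0.054 -0.307]
rim/recess heights in tray z (pct) [-10.7  -1.6   5.    8.3   9.9]
408 [0.0074 0.0062 0.9229]
((-1.8928031921386719, 0.8917465209960938), (148.88058471679688, 130.1490020751953), 89.35403442382812)
[ 36.4  28.  118.  -68.8  85.7 135.9] [496.6  14.9 219.8]
n 4 dp [ -0.5   0.7 -42.4] row [ -0.1   0.2 -10.6] [-0.0011  0.0006  0.0013] deg/row 0.11 tool/tray-shelf/tray-obs [38, -3, 51] q [ 36.6  32.3 119.9 -69.5  83.7 141.4] bad []
```

Emit:
servo_tool(motion=[0,0,-12,0,0,0,0,0,0,-12,0,0,0,0,0,0,-11,0,0,0,0,0,0,-8,0,0,0,0,0,0,-4,0,0,0,0,0,0,0,0,0,0,0])

```text
time_s: 16.05
ee_pos: [496.6, 15.1, 172.1]
ee_rot: [143.9, -71.0, -31.4]
force: [-1.2, 0.3, -1.5]
gripper_width: 14.0
```

```bash
python3 st.py; python3 snap.py 10 top scene; python3 chk.py 10; python3 -c "
import cv2,numpy as np
cv2.imwrite('pics/tw10.png',np.hstack([cv2.resize(cv2.imread('pics/scene10.png')[120:320,180:460],(400,286)),cv2.resize(cv2.imread('pics/top10.png')[90:290,180:460],(400,286))]))"
```

```text
time_s 16.05
qpos [ 36.45  32.84 119.84 -69.39  83.35 142.08]
ee_pos [496.56  15.07 172.07]
ee_rot [143.91 -70.98 -31.4 ]
force [-1.16  0.3  -1.52]
gripper_width 13.95
pred tray shelf [ 20.4 -60.5 161.2] z axis in shelf [-0.298  0.13  -0.946] x axis [ 0.95  -0.053 -0.307]
rim/recess heights in tray z (pct) [-12.   -2.8   3.6   7.1   8.7]
377 [ 0.0028  0.0027 -0.0341]
((-2.0215797424316406, 1.030975341796875), (127.92375183105469, 149.62071228027344), 0.06803400069475174)
```

View pics/tw10.png

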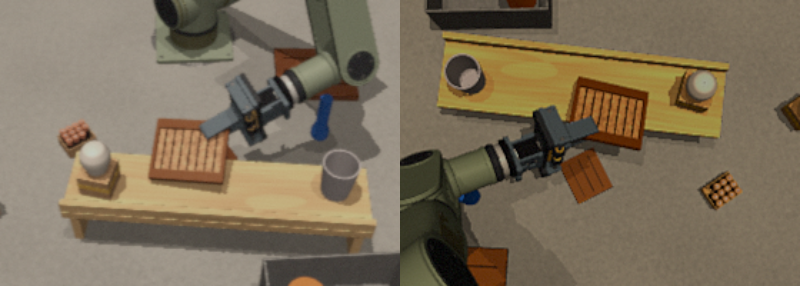

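Emit:
servo_tool(motion=[0,0,-3,0,0,0,0,0,0,-2,0,0,0,0,0,0,-2,0,0,0,0,0,0,0,0,0,0,0])

```text
time_s: 16.48
ee_pos: [496.4, 15.0, 164.9]
ee_rot: [143.9, -71.0, -31.4]
force: [0.8, -0.6, -1.3]
gripper_width: 14.1
```

Emit:
servo_tool(motion=[0,0,-1,0,0,0,0,0,0,-1,0,0,0,0,0,0,0,0,0,0,0])

```text
time_s: 16.73
ee_pos: [496.4, 15.0, 163.0]
ee_rot: [143.9, -71.0, -31.4]
force: [-0.3, 1.1, -1.2]
gripper_width: 14.1
```

Emit:
servo_tool(motion=[0,0,-1,0,0,0,0,0,0,-1,0,0,0,0,0,0,0,0,0,0,0])

```text
time_s: 16.98
ee_pos: [496.5, 15.0, 161.9]
ee_rot: [143.7, -71.1, -31.2]
force: [-0.3, 0.8, 1.8]
gripper_width: 13.9
```

Emit:
servo_tool(motion=[0,0,-1,0,0,0,0,0,0,-1,0,0,0,0,0,0,0,0,0,0,0])

```text
time_s: 17.23
ee_pos: [496.5, 14.9, 160.8]
ee_rot: [143.5, -71.2, -31.0]
force: [-2.4, 1.7, 7.1]
gripper_width: 13.9
```

Run:
```python
from fp2 import *
q,M0,p0=state();print(q.round(2),p0.round(1),M0[:,2].round(3),M0[:,0].round(3))
for roll in(0,-6,6,-10):
    M=M0@rz(roll)
    for dz in (-15,-30,-48):
        p=p0+[0,0,dz];qq=near(q,M,p);print(roll,dz,qq.round(1),ok(qq,0.5),shelf_clear(M,p,40),clear(M,p))
rv=R.from_matrix((M0@rz(-8))@M0.T).as_rotvec();print(rv)
```

```text
[ 36.48  34.2  120.24 -69.69  83.   143.8 ] [496.5  14.9 160.8] [ 0.346 -0.902 -0.259] [ 0.276 -0.166  0.947]
0 -15 [ 36.5  35.8 120.6 -69.9  82.3 145.7] True 8.356202653311588 18.873130558546052
0 -30 [ 36.5  37.5 121.  -70.2  81.6 147.6] False 5.060042561541923 4.762113655043194
0 -48 [ 36.5  39.5 121.3 -70.5  80.8 149.9] False 8.06180354774571 -11.638142334985858
-6 -15 [ 36.5  35.8 120.6 -69.9  82.3 139.7] True 9.467240530914093 18.873130558546038
-6 -30 [ 36.5  37.5 121.  -70.2  81.6 141.6] True 7.543973902853943 4.762113655043166
-6 -48 [ 36.5  39.5 121.3 -70.5  80.8 143.9] True 9.554412108022934 -11.638142334985872
6 -15 [ 36.5  35.8 120.6 -69.9  82.3 151.7] False 4.952123603936284 18.873130558546038
6 -30 [ 36.5  37.5 121.  -70.2  81.6 153.6] False 2.6505417957406214 4.762113655043166
6 -48 [ 36.5  39.5 121.3 -70.5  80.8 155.9] False 5.66504472202101 -11.638142334985872
-10 -15 [ 36.5  35.8 120.6 -69.9  82.3 135.7] True 10.593815549446338 18.873130558546052
-10 -30 [ 36.5  37.5 121.  -70.2  81.6 137.6] True 9.227863810841917 4.762113655043194
-10 -48 [ 36.5  39.5 121.3 -70.5  80.8 139.9] True 12.080575875157871 -11.638142334985858
[-0.04828374  0.12593695  0.03611204]
```

```bash
cat > low.py <<'E'
from fp2 import *
q,M0,p0=state()
low=-1 if M0[2,0]>0 else 1   # jaw side that is below
def padtop(M,p,w):
    G=box((low*w/2,low*w/2),(-16,16),(-40,19),12);S=(G@M.T+p-SH)@rz(YAW)
    k=(S[:,0]>-52);return S[k][:,2].max() if k.any() else None, S[:,0].max(), S[:,2].min()-13
if __name__=='__main__':
    ax=np.array([.934,.358,0])
    print(padtop(M0,p0,14))
    for pit in (0,6,10,14):
      for roll in (0,-5,-8):
        M=R.from_rotvec(ax*np.radians(pit)).as_matrix()@M0@rz(roll)
        for w,dz in((41,-30),(41,-36),(55,-30),(70,-24)):
            for dx in (0,-6):
                p=p0+[dx,0,dz];qq=near(q,M,p);wz=p-D*M[:,2]
                if ok(qq,.6):print(pit,roll,w,dz,dx,np.round(padtop(M,p,w),1),'j4,6',qq[[3,5]].round(1),'wrist',wz.round(),'shelf',round(shelf_clear(M,p,w),1))
E
python3 low.py
```

```text
(np.float64(166.5125981000888), np.float64(-0.5339719877686696), np.float64(133.24190962909623))
0 -5 41 -30 0 [123.4  -6.5  89.6] j4,6 [-70.2 142.6] wrist [387. 301. 213.] shelf 7.2
0 -5 41 -30 -6 [121.8 -12.4  89.6] j4,6 [-69.9 143.1] wrist [381. 301. 213.] shelf 13.2
0 -5 41 -36 0 [117.4  -6.5  83.6] j4,6 [-70.3 143.4] wrist [387. 301. 207.] shelf 7.2
0 -5 41 -36 -6 [115.8 -12.4  83.6] j4,6 [-70.  143.9] wrist [381. 301. 207.] shelf 13.2
0 -5 55 -30 0 [116.1  -9.   83.1] j4,6 [-70.2 142.6] wrist [387. 301. 213.] shelf 15.4
0 -5 55 -30 -6 [114.5 -15.   83.1] j4,6 [-69.9 143.1] wrist [381. 301. 213.] shelf 20.9
0 -5 70 -24 0 [114.4 -11.8  82.1] j4,6 [-70.1 141.9] wrist [387. 301. 219.] shelf 17.6
0 -5 70 -24 -6 [112.8 -17.7  82.1] j4,6 [-69.8 142.4] wrist [381. 301. 219.] shelf 23.5
0 -8 41 -30 0 [123.9  -7.6  89.1] j4,6 [-70.2 139.6] wrist [387. 301. 213.] shelf 8.5
0 -8 41 -30 -6 [121.1 -13.6  89.1] j4,6 [-69.9 140.1] wrist [381. 301. 213.] shelf 14.5
0 -8 41 -36 0 [117.9  -7.6  83.1] j4,6 [-70.3 140.4] wrist [387. 301. 207.] shelf 8.5
0 -8 41 -36 -6 [115.1 -13.6  83.1] j4,6 [-70.
[... 6006 characters left out ...]
1 -30 0 [134.6 -11.1  87.1] j4,6 [-64.6 128.7] wrist [397. 274. 284.] shelf 12.2
14 -8 41 -30 -6 [132.1 -17.1  87.1] j4,6 [-64.4 129.2] wrist [391. 274. 284.] shelf 18.2
14 -8 41 -36 0 [128.6 -11.1  81.1] j4,6 [-64.8 129.6] wrist [397. 274. 278.] shelf 12.2
14 -8 41 -36 -6 [126.1 -17.1  81.1] j4,6 [-64.6 130. ] wrist [391. 274. 278.] shelf 18.2
14 -8 55 -30 0 [127.1 -14.7  81.3] j4,6 [-64.6 128.7] wrist [397. 274. 284.] shelf 22.6
14 -8 55 -30 -6 [125.4 -20.6  81.3] j4,6 [-64.4 129.2] wrist [391. 274. 284.] shelf 28.4
14 -8 70 -24 0 [126.1 -18.5  81.1] j4,6 [-64.3 127.9] wrist [397. 274. 290.] shelf 26.4
14 -8 70 -24 -6 [123.6 -24.5  81.1] j4,6 [-64.1 128.4] wrist [391. 274. 290.] shelf 32.1
```

Corner contact made (7 N). Now I open in small steps, so the tray rides down on the lower finger.

Emit:
servo_tool(motion=[0,0,0,0,0,0,17,0,0,0,0,0,0,18,0,0,0,-0.003,0.008,0.002,20,0,0,-1,-0.003,0.008,0.002,22,0,0,-1,-0.003,0.008,0.002,24,0,0,-1,-0.003,0.008,0.002,26,0,0,-1,-0.003,0.008,0.002,29,0,0,-1,-0.003,0.008,0.002,32,0,0,-1,-0.003,0.008,0.002,35,0,0,0,0,0,0,35])

```text
time_s: 18.07
ee_pos: [496.4, 15.0, 152.9]
ee_rot: [136.4, -68.7, -23.6]
force: [-0.3, 0.9, -0.5]
gripper_width: 31.8
```

```bash
python3 st.py; python3 snap.py 11 top scene
cat > pl.py <<'E'
import sys
from h import *
from ik import *
n=sys.argv[1]
f=dict(np.load(f'pics/top{n}.npz'));P=cloud(f);im=f['image']
b=(brown(im)>0)&(P[...,2]>112)&(P[...,2]<190)
S=(P-SH)@rz(YAW);k=b&(abs(S[...,0]-40)<110)&(abs(S[...,1]+60)<110)
Q=S[k];A=np.c_[Q[:,:2],np.ones(len(Q))]
co=np.linalg.lstsq(A,Q[:,2],rcond=None)[0]
for _ in range(3):
    r=abs(A@co-Q[:,2])<4;co=np.linalg.lstsq(A[r],Q[r][:,2],rcond=None)[0]
print(k.sum(),r.sum(),'slopes deg',np.degrees(np.arctan(co[:2])).round(1),rect(Q[r][:,:2])[0],'z range',np.percentile(Q[r][:,2],[1,50,99]).round(1))
cv2.imwrite(f'pics/tw{n}.png',np.hstack([cv2.resize(cv2.imread(f'pics/scene{n}.png')[120:320,180:460],(400,286)),cv2.resize(cv2.imread(f'pics/top{n}.png')[90:290,180:460],(400,286))]))
E
python3 pl.py 11; python3 -c "
from low import *
print(padtop(M0,p0,32))"
```

```text
time_s 18.07
qpos [ 36.43  34.91 120.33 -69.56  82.49 140.91]
ee_pos [496.36  15.01 152.86]
ee_rot [136.42 -68.65 -23.57]
force [-0.26  0.9  -0.49]
gripper_width 31.8
849 654 slopes deg [-15.4   2.1] ((45.64269256591797, -45.116905212402344), (180.64129638671875, 185.49166870117188), 88.03229522705078) z range [123.8 138.9 161. ]
(np.float64(150.5164378391361), np.float64(-4.578760373539773), np.float64(116.14051077411628))
```

View pics/tw11.png

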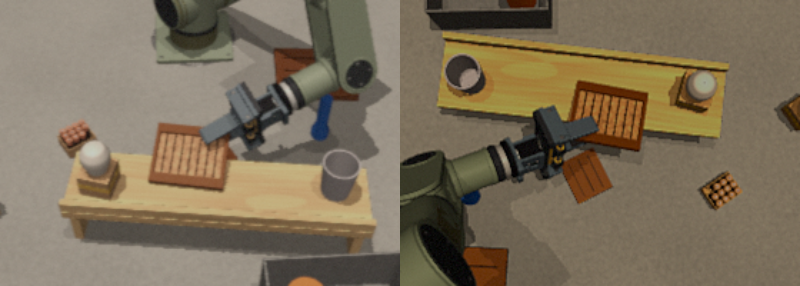

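The tray is settling (slope now about 15°/2°) and still rests on the lower finger. I continue.

Emit:
servo_tool(motion=[0,0,-2,0,0,0,39,0,0,-2,0,0,0,43,0,0,-2,0,0,0,47,0,0,-2,0,0,0,51,0,0,-2,0,0,0,55,0,0,-2,0,0,0,59,0,0,-2,0,0,0,63,0,0,-1,0,0,0,67,0,0,-1,0,0,0,70,0,0,0,0,0,0,70])

```text
time_s: 19.0
ee_pos: [496.4, 15.0, 136.9]
ee_rot: [136.5, -68.7, -23.6]
force: [-0.4, -0.0, -0.9]
gripper_width: 63.6
```

```bash
python3 st.py; python3 snap.py 12 top scene; python3 pl.py 12; python3 -c "
from low import *
print(padtop(M0,p0,64))"
```

```text
time_s 19.0
qpos [ 36.43  36.66 120.72 -69.85  81.75 142.98]
ee_pos [496.37  14.98 136.95]
ee_rot [136.45 -68.68 -23.6 ]
force [-0.39 -0.04 -0.94]
gripper_width 63.57
823 691 slopes deg [-2.   0.6] ((46.66156768798828, -69.28351593017578), (164.4265899658203, 199.5193634033203), 86.0722427368164) z range [121.6 127.1 132.4]
(np.float64(118.24774496845907), np.float64(-10.123612200996527), np.float64(85.33463166064423))
```

Emit:
servo_tool(motion=[0,0,-2,0,0,0,72,0,0,-2,0,0,0,74,0,0,-2,0,0,0,76,0,0,-2,0,0,0,78,0,0,-2,0,0,0,80,0,0,0,0,0,0,80])

```text
time_s: 19.6
ee_pos: [496.3, 15.0, 126.8]
ee_rot: [136.4, -68.7, -23.6]
force: [-0.8, -1.1, 0.5]
gripper_width: 73.1
```

```bash
python3 st.py; python3 snap.py 13 top scene; python3 pl.py 13; python3 -c "
from low import *
print(padtop(M0,p0,73));print(M0[:,2],shelf_clear(M0,p0,73))
for b in(40,80,100):
  p=p0-b*M0[:,2];print(b,near(q,M0,p).round(1),clear(M0,p),(p-D*M0[:,2]).round())
h=M0[:,2]*[1,1,0]; h/=np.linalg.norm(h)
for b in(40,80,100):
  p=p0-b*h;print(b,near(q,M0,p).round(1),clear(M0,p),(p-D*M0[:,2]).round())
"
```

```text
time_s 19.6
qpos [ 36.44  37.79 120.94 -70.03  81.29 144.24]
ee_pos [496.33  15.01 126.77]
ee_rot [136.42 -68.67 -23.56]
force [-0.79 -1.12  0.52]
gripper_width 73.09
820 683 slopes deg [-0.1  0.1] ((41.64752960205078, -66.46188354492188), (193.38050842285156, 198.41616821289062), 89.68231201171875) z range [120.6 124.4 127.9]
(np.float64(103.25177518165981), np.float64(-11.73032604080726), np.float64(71.06981636576076))
[ 0.34300803 -0.90164728 -0.26339644] 15.495096881252913
40 [ 40.7  37.1 119.  -65.9  83.8 142.4] -2.4374973641480864 [374. 337. 221.]
80 [ 44.7  36.6 116.6 -62.1  86.6 140.6] -40.92057125087232 [360. 373. 232.]
100 [ 46.6  36.5 115.3 -60.4  88.1 139.7] -56.28208839734743 [353. 391. 237.]
40 [ 40.8  38.2 119.1 -65.9  83.3 143.6] -7.25171311397213 [374. 338. 211.]
80 [ 45.   38.9 116.9 -62.   85.5 142.9] -43.717207978833635 [359. 375. 211.]
100 [ 47.   39.2 115.7 -60.2  86.7 142.5] -54.09189043647799 [352. 394. 211.]
```

View pics/tw13.png

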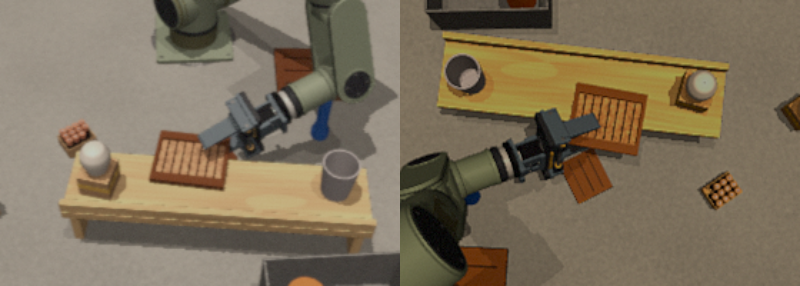

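The tray lies flat. Pulling straight back would bring the gripper body over the torch, so I check a sideways withdrawal toward the robot.

```bash
cat > clr.py <<'E'
from fp2 import *
ARM=np.vstack([BODY,CAM,WR,box((-55,55),(-16,16),(-60,19),5)])
def obs(M,p):
    W=ARM@M.T+p;o2=[]
    for (o,r,h) in OB:
        hh=np.maximum(0,np.hypot(W[:,0]-o[0],W[:,1]-o[1])-r);o2.append(np.hypot(hh,np.maximum(0,W[:,2]-h)).min())
    return np.round(o2),round(W[:,2].min())
if __name__=='__main__':
    q,M0,p0=state()
    for d in ([0,0,0],[-30,0,0],[-60,0,0],[-30,-10,0],[-60,-20,0],[-60,-30,0],[-60,0,100],[-60,0,200]):
        p=p0+np.array(d);qq=near(q,M0,p);print(d,qq.round(1),ok(qq,.3),*obs(M0,p),round(shelf_clear(M0,p,73)))
E
python3 clr.py
```

```text
[0, 0, 0] [ 36.4  37.8 120.9 -70.   81.3 144.2] True [ 24. 254.  49. 161.] 50 15
[-30, 0, 0] [ 38.6  37.  124.1 -68.4  81.2 146.8] False [ 16. 246.  76. 172.] 50 41
[-60, 0, 0] [ 41.   36.3 127.2 -66.5  80.9 149.3] False [ 11. 240. 104. 185.] 50 50
[-30, -10, 0] [ 37.7  36.7 125.  -69.4  80.6 147.3] False [ 14. 236.  80. 163.] 50 40
[-60, -20, 0] [ 39.   35.9 129.  -68.6  79.9 150.4] False [ 12. 220. 112. 167.] 50 50
[-60, -30, 0] [ 38.   35.7 129.9 -69.7  79.4 151. ] False [ 12. 210. 116. 158.] 50 50
[-60, 0, 100] [ 41.   24.6 123.6 -65.   87.2 135.3] True [ 74. 268. 120. 188.] 150 98
[-60, 0, 200] [ 41.   15.2 117.5 -65.1  93.8 121.2] True [162. 325. 162. 216.] 250 177
```

Run:
```python
from clr import *
from low import padtop
q,M,p=state()
for k in range(1,9):
    rv=np.array([.0056,.0158,.0035])*(1 if k>2 else 0.5); M=R.from_rotvec(rv).as_matrix()@M;p=p+[-7.5,0,-.3 if k<5 else 0]
    q=near(q,M,p);print(k,q.round(1),ok(q,.3),*obs(M,p),np.round([x if x is not None else -1 for x in padtop(M,p,73)],1))
```

```text
1 [ 36.9  37.4 121.7 -69.6  81.  144.3] True [ 21. 252.  55. 163.] 51 [101.  -19.5  70.7]
2 [ 37.4  37.  122.5 -69.1  80.7 144.4] True [ 21. 250.  62. 165.] 51 [ 98.  -27.3  70.3]
3 [ 37.8  36.5 123.3 -68.5  80.2 143.8] True [ 22. 248.  69. 168.] 51 [ 92.  -35.4  69.9]
4 [ 38.3  35.9 124.1 -67.9  79.7 143.3] True [ 20. 246.  76. 170.] 52 [ 87.2 -43.6  69.4]
5 [ 38.7  35.3 124.8 -67.2  79.2 142.7] True [ 22. 244.  83. 173.] 52 [ 82.3 -51.7  69.3]
6 [ 39.2  34.7 125.5 -66.6  78.8 142. ] True [ 21. 243.  90. 176.] 53 [ -1.  -59.8  69.2]
7 [ 39.6  34.1 126.2 -65.9  78.3 141.4] True [ 18. 242.  97. 179.] 54 [ -1.  -68.   69.1]
8 [ 40.1  33.5 126.9 -65.3  77.8 140.7] True [ 18. 241. 104. 182.] 55 [ -1.  -76.1  69. ]
```

Emit:
servo_tool(motion=[-7.5,0,-0.3,0.0028,0.008,0.0018,80,-7.5,0,-0.3,0.0028,0.008,0.0018,80,-7.5,0,-0.3,0.0056,0.0158,0.0035,80,-7.5,0,-0.3,0.0056,0.0158,0.0035,80,-7.5,0,0,0.0056,0.0158,0.0035,80,-7.5,0,0,0.0056,0.0158,0.0035,80,-7.5,0,0,0.0056,0.0158,0.0035,80,-7.5,0,0,0.0056,0.0158,0.0035,80,0,0,0,0,0,0,80])

```text
time_s: 20.45
ee_pos: [435.1, 14.7, 126.3]
ee_rot: [135.6, -61.9, -21.4]
force: [-0.2, -1.1, -0.1]
gripper_width: 73.1
```

```bash
python3 st.py; python3 snap.py 14 top scene; python3 pl.py 14
```

```text
time_s 20.45
qpos [ 40.18  33.42 127.03 -65.2   77.79 140.68]
ee_pos [435.05  14.71 126.35]
ee_rot [135.58 -61.9  -21.38]
force [-0.16 -1.14 -0.14]
gripper_width 73.1
858 721 slopes deg [-0.2  0. ] ((41.12339782714844, -60.87959289550781), (149.82907104492188, 188.48448181152344), 86.07290649414062) z range [120.3 124.3 127.7]
```

View pics/tw14.png

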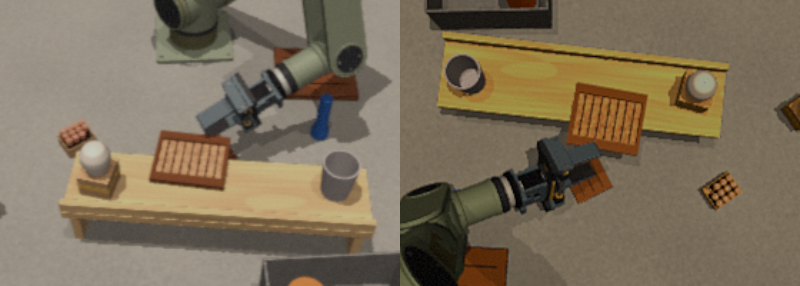

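The tray lies free and flat. I measure its pose and plan the tool-down pushing pose, with open fingers spread along the shelf to square it.

```bash
cat > tm.py <<'E'
import sys
from h import *
from ik import *
def tm(n,cam='top'):
    f=dict(np.load(f'pics/{cam}{n}.npz'));P=cloud(f);im=f['image']
    S=(P-SH)@rz(YAW)
    m=((P[...,2]>116)&(P[...,2]<130)&(S[...,0]>-75)&(S[...,0]<138)&(S[...,1]>-150)&(S[...,1]<100)).astype(np.uint8)
    m=cv2.morphologyEx(m,cv2.MORPH_CLOSE,np.ones((5,5)));m=cv2.morphologyEx(m,cv2.MORPH_OPEN,np.ones((5,5)))
    cs,_=cv2.findContours(m,cv2.RETR_EXTERNAL,cv2.CHAIN_APPROX_NONE);k=max(cs,key=cv2.contourArea)
    Q=(ray(f,k[:,0],124)-SH)@rz(YAW);print(cam,cv2.contourArea(k),rect(Q[:,:2]))
if __name__=='__main__':
    for c in sys.argv[2:]: tm(sys.argv[1],c)
E
python3 tm.py 14 top scene
python3 - <<'E'
from clr import *
q,M0,p0=state()
for d in ([0,0,100],[0,0,200],[-20,0,150]):
    p=p0+np.array(d);qq=near(q,M0,p);print(d,qq.round(1),ok(qq,.3),*obs(M0,p))
xs=rz(YAW)[:,0];ys=rz(YAW)[:,1]
for sg in(1,-1):
    M=np.stack([sg*ys,np.cross([0,0,-1.],sg*ys),[0,0,-1.]],1)
    for sx in(-95,):
      pt=SH+rz(YAW)@np.array([sx,-60,230]);qq=[x for x in iks(M,pt) if ok(x,1)];print(sg,pt.round(),[x.round() for x in qq])
      p1=p0+np.array([0,0,150.]);
      run(near(q,M0,p1),M0,p1,M,pt,25)
E
```

```text
top 2067.5 (((11.903949737548828, -59.102500915527344), (150.13232421875, 131.30764770507812), 86.08090209960938), array([[ -58.72696 , -129.50583 ],
       [  72.27364 , -138.48042 ],
       [  82.53486 ,   11.300827],
       [ -48.465744,   20.275421]], dtype=float32))
scene 1774.0 (((19.426376342773438, -57.96234130859375), (149.6693572998047, 136.91683959960938), 86.1482925415039), array([[ -53.90438 , -128.02933 ],
       [  82.70319 , -137.22662 ],
       [  92.75713 ,   12.104645],
       [ -43.85044 ,   21.30194 ]], dtype=float32))
[0, 0, 100] [ 40.1  22.2 122.7 -63.1  84.6 126.6] True [ 84. 269. 124. 185.] 155
[0, 0, 200] [ 40.1  13.3 116.  -62.7  91.7 112.7] True [175. 327. 168. 217.] 255
[-20, 0, 150] [ 41.9  16.3 121.4 -61.4  88.9 120.8] True [129. 294. 158. 207.] 205
1 [417. -16. 230.] [array([ -4.,   4., 109.,   0.,  67., -86.])]
n 25 dp [-19.1 -31.7 -46.1] row [-0.8 -1.3 -1.8] [0.0038 0.06   0.0777] deg/row 5.63 tool/tray-shelf/tray-obs [99, -10, 73] q [ -3.8   4.1 108.6   0.   67.3 -86.3] bad [(12, 'speed', np.float64(1.06)), (13, 'speed', np.float64(1.16)), (14, 'speed', np.float64(1.24)), (15, 'speed', np.float64(1.27)), (16, 'speed', np.float64(1.24))]
-1 [417. -16. 230.] [array([ -4.,   4., 109.,   0.,  67.,  94.])]
n 25 dp [-19.1 -31.7 -46.1] row [-0.8 -1.3 -1.8] [ 0.0504 -0.0032 -0.0295] deg/row 3.35 tool/tray-shelf/tray-obs [99, 34, 73] q [ -3.8   4.1 108.6   0.   67.3  93.7] bad []
```

Emit:
servo_tool(motion=[-1,0,12,0,0,0,80,-1,0,20,0,0,0,80,-1,0,20,0,0,0,80,-1,0,20,0,0,0,80,-1,0,20,0,0,0,80,0,0,20,0,0,0,80,0,0,20,0,0,0,80,0,0,18,0,0,0,80])

```text
time_s: 21.22
ee_pos: [431.6, 15.0, 277.1]
ee_rot: [135.7, -62.0, -21.5]
force: [0.3, 0.1, -0.4]
gripper_width: 72.9
```

```bash
cat > push.py <<'E'
import sys
from clr import *
q,M0,p0=state();print(p0.round(1))
ys=rz(YAW)[:,1];M=np.stack([-ys,np.cross([0,0,-1.],-ys),[0,0,-1.]],1)
pt=SH+rz(YAW)@np.array([float(a) for a in sys.argv[1:4]])
for n in map(int,sys.argv[4:]): run(q,M0,p0,M,pt,n)
E
python3 push.py -95 -59 230 15 18 20
```

```text
[431.6  15.  277.1]
n 15 dp [-14.1 -30.4 -47.1] row [-0.9 -2.  -3.1] [ 0.0839 -0.0054 -0.049 ] deg/row 5.58 tool/tray-shelf/tray-obs [99, 34, 76] q [ -3.7   4.1 108.5   0.   67.3  93.9] bad []
n 18 dp [-14.1 -30.4 -47.1] row [-0.8 -1.7 -2.6] [ 0.0699 -0.0045 -0.0409] deg/row 4.65 tool/tray-shelf/tray-obs [99, 34, 76] q [ -3.7   4.1 108.5   0.   67.3  93.9] bad []
n 20 dp [-14.1 -30.4 -47.1] row [-0.7 -1.5 -2.4] [ 0.0629 -0.004  -0.0368] deg/row 4.18 tool/tray-shelf/tray-obs [99, 34, 76] q [ -3.7   4.1 108.5   0.   67.3  93.9] bad []
```

Emit:
servo_tool(motion=[-0.8,-1.7,-2.6,0.07,-0.0045,-0.041,100,-0.8,-1.7,-2.6,0.07,-0.0045,-0.041,100,-0.8,-1.7,-2.6,0.07,-0.0045,-0.041,100,-0.8,-1.7,-2.6,0.07,-0.0045,-0.041,100,-0.8,-1.7,-2.6,0.07,-0.0045,-0.041,100,-0.8,-1.7,-2.6,0.07,-0.0045,-0.041,100,-0.8,-1.7,-2.6,0.07,-0.0045,-0.041,100,-0.8,-1.7,-2.6,0.07,-0.0045,-0.041,100,-0.8,-1.7,-2.6,0.07,-0.0045,-0.041,100,-0.8,-1.7,-2.6,0.07,-0.0045,-0.041,100])

```text
time_s: 22.05
ee_pos: [423.7, -2.0, 250.0]
ee_rot: [176.5, -31.6, -77.5]
force: [-0.7, 0.7, 0.0]
gripper_width: 91.1
```

Emit:
servo_tool(motion=[-0.8,-1.7,-2.6,0.07,-0.0045,-0.041,100,-0.8,-1.7,-2.6,0.07,-0.0045,-0.041,100,-0.8,-1.7,-2.6,0.07,-0.0045,-0.041,100,-0.8,-1.7,-2.6,0.07,-0.0045,-0.041,100,-0.8,-1.7,-2.6,0.07,-0.0045,-0.041,100,-0.8,-1.7,-2.6,0.07,-0.0045,-0.041,100,-0.8,-1.7,-2.6,0.07,-0.0045,-0.041,100,-0.5,-1.5,-2.5,0.07,-0.0045,-0.041,100,0,0,0,0,0,0,100])

```text
time_s: 22.8
ee_pos: [416.9, -17.4, 228.9]
ee_rot: [179.9, 0.1, -97.9]
force: [-0.2, 0.3, -1.2]
gripper_width: 91.1
```

```bash
python3 st.py; python3 push.py -95 -59 133 10
```

```text
time_s 22.8
qpos [ -4.05   4.17 108.66   0.11  67.27  93.82]
ee_pos [416.88 -17.42 228.88]
ee_rot [ 1.799e+02  9.000e-02 -9.791e+01]
force [-0.25  0.31 -1.23]
gripper_width 91.14
[416.9 -17.4 228.9]
n 10 dp [  0.6   1.9 -95.9] row [ 0.1  0.2 -9.6] [-0.0002 -0.0002  0.0006] deg/row 0.04 tool/tray-shelf/tray-obs [99, -63, 99] q [ -3.7   9.9 117.5  -0.   52.6  93.9] bad []
```

Emit:
servo_tool(motion=[0,0,-12,0,0,0,100,0,0,-12,0,0,0,100,0,0.5,-12,0,0,0,100,0,0.5,-12,0,0,0,100,0,0.5,-12,0,0,0,100,0.5,0.5,-12,0,0,0,100,0,0,-10,0,0,0,100,0,0,-8,0,0,0,100,0,0,-6,0,0,0,100,0,0,0,0,0,0,100])

```text
time_s: 23.63
ee_pos: [417.1, -13.2, 132.2]
ee_rot: [179.8, 0.0, -97.6]
force: [0.1, -0.2, -0.2]
gripper_width: 91.2
```

```bash
python3 st.py; python3 push.py -95 -59 133 3;python3 snap.py 15 scene wrist top; python3 -c "
import cv2,numpy as np
cv2.imwrite('pics/tw15.png',np.hstack([cv2.resize(cv2.imread('pics/scene15.png')[120:320,180:460],(400,286)),cv2.resize(cv2.imread('pics/wrist15.png'),(400,286))]))"
```

```text
time_s 23.63
qpos [-3.4100e+00  1.0020e+01  1.1755e+02  4.0000e-02  5.2610e+01  9.4150e+01]
ee_pos [417.1  -13.17 132.2 ]
ee_rot [ 1.7982e+02  2.0000e-02 -9.7590e+01]
force [ 0.08 -0.19 -0.25]
gripper_width 91.25
[417.1 -13.2 132.2]
n 3 dp [ 0.4 -2.3  0.8] row [ 0.1 -0.8  0.3] [-0.0003 -0.001   0.0002] deg/row 0.06 tool/tray-shelf/tray-obs [99, -64, 99] q [ -3.7   9.9 117.5   0.   52.6  93.9] bad []
```

View pics/tw15.png

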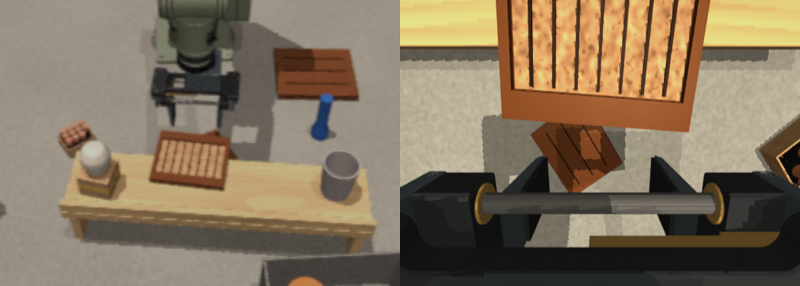

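Emit:
servo_tool(motion=[4,-1.2,1,0,0,0,100,5,-1.2,0,0,0,0,100,5,-1,0,0,0,0,100,5,-0.7,0,0,0,0,100,4,-0.5,0,0,0,0,100,4,-0.5,0,0,0,0,100,4,-0.5,0,0,0,0,100,4,-0.5,0,0,0,0,100,4,-0.5,0,0,0,0,100,4,-0.5,0,0,0,0,100])

```text
time_s: 24.62
ee_pos: [460.9, -20.4, 134.2]
ee_rot: [179.9, 0.1, -97.6]
force: [-1.9, -0.2, 2.6]
gripper_width: 90.8
```

Emit:
servo_tool(motion=[4,-0.5,0,0,0,0,100,4,-0.5,0,0,0,0,100,4,-0.5,0,0,0,0,100,4,-0.5,0,0,0,0,100,4,-0.5,0,0,0,0,100,4,-0.5,0,0,0,0,100,2,-0.3,0,0,0,0,100,0,0,0,0,0,0,100])

```text
time_s: 25.28
ee_pos: [487.7, -23.9, 134.2]
ee_rot: [-180.0, 0.1, -97.6]
force: [1.1, -0.5, 0.7]
gripper_width: 91.3
```

```bash
python3 st.py; python3 push.py -6 -59 133 3;python3 snap.py 16 scene wrist; python3 tm.py 16 scene; python3 -c "
import cv2,numpy as np
cv2.imwrite('pics/tw16.png',np.hstack([cv2.resize(cv2.imread('pics/scene16.png')[120:320,180:460],(400,286)),cv2.resize(cv2.imread('pics/wrist16.png'),(400,286))]))"
```

```text
time_s 25.28
qpos [-4.1900e+00  1.5710e+01  1.0917e+02  8.0000e-02  5.5080e+01  9.3400e+01]
ee_pos [487.7  -23.88 134.2 ]
ee_rot [-1.7996e+02  7.0000e-02 -9.7630e+01]
force [ 1.06 -0.53  0.67]
gripper_width 91.26
[487.7 -23.9 134.2]
n 3 dp [18.  -3.3 -1.2] row [ 6.  -1.1 -0.4] [-0.0003  0.0003  0.0004] deg/row 0.03 tool/tray-shelf/tray-obs [48, -158, 99] q [ -4.4  17.3 107.   -0.   55.7  93.2] bad []
scene 1923.5 (((60.63047790527344, -53.53626251220703), (149.82395935058594, 141.9418182373047), 89.78023529052734), array([[ -10.627245, -128.17548 ],
       [ 131.31352 , -128.71991 ],
       [ 131.8882  ,   21.102951],
       [ -10.052567,   21.647385]], dtype=float32))
```

View pics/tw16.png

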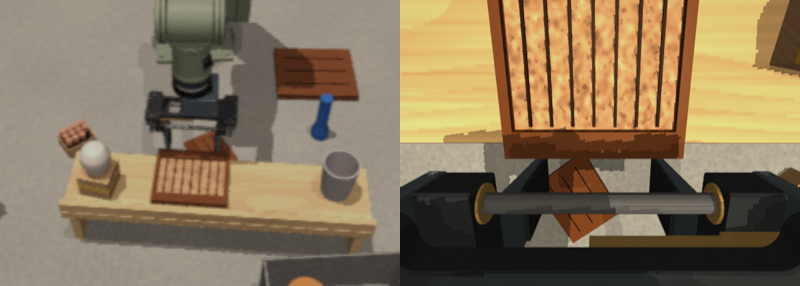

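The tray has squared up (long edge 89.8° in the scene view) and is about 18 mm from home. I push on and watch the force.

Emit:
servo_tool(motion=[3,-0.5,-0.5,0,0,0,100,4,-0.5,0,0,0,0,100,4,-0.5,0,0,0,0,100,3,-0.4,0,0,0,0,100,0,0,0,0,0,0,100])

```text
time_s: 25.8
ee_pos: [501.8, -25.8, 133.7]
ee_rot: [-180.0, 0.1, -97.6]
force: [0.7, 0.2, 0.2]
gripper_width: 91.4
```

Emit:
servo_tool(motion=[1.5,-0.2,0,0,0,0,100,1.5,-0.2,0,0,0,0,100,0,0,0,0,0,0,100])

```text
time_s: 26.05
ee_pos: [504.0, -26.1, 133.7]
ee_rot: [180.0, 0.1, -97.6]
force: [0.3, 0.2, -0.2]
gripper_width: 91.2
```

```bash
python3 push.py -6 -59 133 3;python3 snap.py 17 scene wrist; python3 tm.py 17 scene
```

```text
[504.  -26.1 133.7]
n 3 dp [ 1.7 -1.1 -0.7] row [ 0.6 -0.4 -0.2] [-0.0004 -0.0001  0.0005] deg/row 0.03 tool/tray-shelf/tray-obs [48, -158, 99] q [ -4.4  17.3 107.    0.   55.7  93.2] bad []
scene 1788.5 (((74.8020248413086, -53.512229919433594), (124.75899505615234, 149.6583251953125), 0.062302667647600174), array([[  12.341198,   21.249056],
       [  12.503933, -128.40916 ],
       [ 137.26285 , -128.27351 ],
       [ 137.10011 ,   21.384705]], dtype=float32))
```

Emit:
servo_tool(motion=[1.5,-0.2,0,0,0,0,100,1.5,-0.2,0,0,0,0,100,0,0,0,0,0,0,100])

```text
time_s: 26.4
ee_pos: [505.6, -26.3, 133.7]
ee_rot: [179.8, 0.1, -97.6]
force: [-5.4, 0.3, 3.7]
gripper_width: 91.2
```

Emit:
servo_tool(motion=[1,-0.1,0,0,0,0,100,1,-0.1,0,0,0,0,100,0,0,0,0,0,0,100])

```text
time_s: 26.65
ee_pos: [505.7, -26.3, 133.7]
ee_rot: [179.6, 0.1, -97.6]
force: [-8.5, 1.2, 8.4]
gripper_width: 91.7
```

Force rises and the position stalls, so the tray is home against the strip. I back off and rise.

Emit:
servo_tool(motion=[-2,0.3,0,0,0,0,100,-4,0.5,0,0,0,0,100,-8,1,0,0,0,0,100,-15,2,0,0,0,0,100,-20,2.5,5,0,0,0,100,-20,2.5,20,0,0,0,100,-20,2,30,0,0,0,100,-20,0,30,0,0,0,100,-20,0,30,0,0,0,100,-20,0,30,0,0,0,100])

```text
time_s: 27.48
ee_pos: [358.6, -15.8, 280.0]
ee_rot: [-180.0, 0.1, -97.6]
force: [0.4, 0.4, -0.3]
gripper_width: 90.9
```

Emit:
servo_tool(motion=[-20,0,20,0,0,0,100,-20,0,20,0,0,0,100,-20,0,10,0,0,0,100,0,0,0,0,0,0,100])

```text
time_s: 27.82
ee_pos: [298.1, -15.9, 331.1]
ee_rot: [-179.7, 0.1, -97.6]
force: [0.0, 0.3, -0.6]
gripper_width: 91.1
```

```bash
python3 st.py; python3 snap.py 18 top scene; python3 pl.py 18
python3 - <<'E'
from h import *
from ik import *
for cam in('top','scene'):
    f=dict(np.load(f'pics/{cam}18.npz'));P=cloud(f);im=f['image'];S=(P-SH)@rz(YAW)
    box=(S[...,0]>-40)&(S[...,0]<155)&(S[...,1]>-150)&(S[...,1]<40)
    b=(brown(im)>0)&box&(P[...,2]>118)&(P[...,2]<129)
    b=cv2.morphologyEx(b.astype(np.uint8),cv2.MORPH_CLOSE,np.ones((9,9)))
    b=cv2.morphologyEx(b,cv2.MORPH_OPEN,np.ones((3,3)))
    cs,_=cv2.findContours(b,cv2.RETR_EXTERNAL,cv2.CHAIN_APPROX_NONE);k=max(cs,key=cv2.contourArea)
    Q=(ray(f,k[:,0],124)-SH)@rz(YAW);print(cam,cv2.contourArea(k),rect(Q[:,:2])[0])
    g=box&(P[...,2]>110)&(P[...,2]<131)&(S[...,1]>-125)&(S[...,1]<12)&(S[...,0]>15)&(S[...,0]<30);A=S[g];co=np.linalg.lstsq(np.c_[A[:,:2],np.ones(len(A))],A[:,2],rcond=None)[0];print('front rim z',np.median(A[:,2]),co)
f=dict(np.load('pics/top18.npz'));P=cloud(f);P0=cloud(dict(np.load('pics/top0.npz')))
for n,(u0,u1,v0,v1,zl) in dict(cup=(205,245,125,160,130),bulb=(370,405,135,170,150),torch=(213,240,215,238,15),cells=(385,425,205,240,15),remote=(140,180,135,195,8),bulb_b=(435,490,140,190,20)).items():
    a=[];
    for X in(P0,P):
        Q=X[v0:v1,u0:u1].reshape(-1,3);Q=Q[Q[:,2]>zl];a.append(Q.mean(0))
    print(n,(a[1]-a[0]).round(1))
E
```

```text
time_s 27.82
qpos [-5.3200e+00 -1.1190e+01  1.0781e+02  6.0000e-02  8.3060e+01  9.2320e+01]
ee_pos [298.05 -15.87 331.11]
ee_rot [-1.7968e+02  7.0000e-02 -9.7640e+01]
force [ 0.02  0.34 -0.56]
gripper_width 91.11
887 741 slopes deg [-0.1  0.1] ((75.34552764892578, -66.9720687866211), (193.23826599121094, 130.79354858398438), 89.94615173339844) z range [120.2 124.2 127.9]
top 2051.5 ((74.98416137695312, -52.183937072753906), (131.22593688964844, 150.0685577392578), 0.24889729917049408)
front rim z 124.50724295583828 [-4.14158241e-04 -1.05441149e-04  1.24646262e+02]
scene 1691.0 ((74.64331817626953, -52.05317687988281), (120.28553009033203, 146.72805786132812), 0.3052240312099457)
front rim z 122.81035093224912 [-2.72735664e-02 -3.63274972e-03  1.22986187e+02]
cup [0.  0.3 0.3]
bulb [-0.1 -0.1 -0.2]
torch [ 0.  -0.1 -0.1]
cells [-0.2  0.2 -0.6]
remote [-0.4 -0.  -0.1]
bulb_b [-0.1  0.2  0. ]
```

View pics/tw18.png

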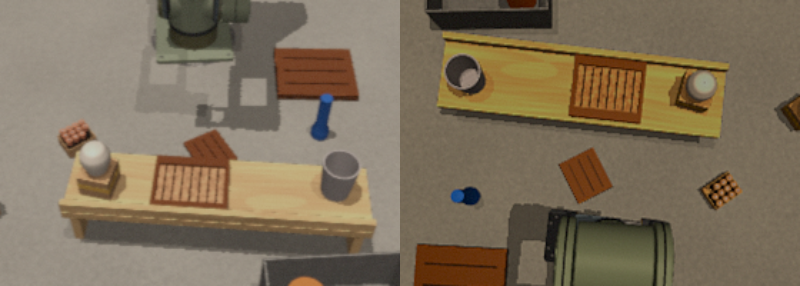

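Tray centre is x ≈ 75 mm in the shelf frame (needs 67–79), yaw error ≈ 0.3°, flat, rim at about 124 mm. It lies open side up against the strip and the bystanders are unmoved. Handing in.

```bash
python3 -c "
from workcell import env
print(env.job_done())"
```

```text
the job is handed in; nothing more can be done
None
```

The middle-sized tray is turned over and lies open side up on the shelf, against the back strip. I handed the job in at about 28 s of robot time; the hand-in reports no verdict.

**What I did:**
- I pressed on the tray and dragged it out about 47 mm over the shelf's front edge, still upside down.
- I gripped the front rim from the right at 14.0 mm, lifted it and turned it over in the air.
- I set it down corner first at about 19° of tilt, then let it ride down on the lower finger until it was flat. The full 180° turn was outside the last joint's range, so I could not lay it down level.
- I pushed it home with the open fingers until the force rose to about 8.5 N and the tool stopped moving, then backed clear.

**Last checks:**

| Check | Measured | Needed |
|---|---|---|
| Tray centre, shelf x | about 75 mm | 67–79 mm |
| Squareness to the strip | about 0.3° | within 4.5° |
| Tilt (top camera) | about 0.1° | within 4° |
| Rim height | about 124 mm | 119–129 mm |
| Bystander movement | under 1 mm | under 25 mm |

- **Robot:** it was clear of everything at hand-in.
- **Disagreements:** the scene camera read the front rim about 2 mm lower than the top camera and showed about 1.6° of slope there. It showed a similar bias while the tray was held level, so I relied on the top camera. It also put the tray about 5 mm deeper towards the back while it lay loose before the push, but its final x agreed (74.6 against 75.0 mm).
- **Position along the shelf:** the tray now sits about 70 mm further to the right than where it started; this is not judged.

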